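# Lay out the slide bench for the next staining run

### The job

Lay out the bench for the next staining run: put the wide and the narrow slide box right way up on the mats whose outlines match them, centred and square with the outline (either end first), and put the cork disc centred on the round mat and only then stand the glass flask upright on the middle of the cork. Do not drop or tip over the flask, and leave the jar, the dish and the timer where they stand. The boxes may be done at any point; let go of everything at the end.

Things in the scene. Friction and masses are not known exactly. Their poses are not given: they have to be found in the camera images.
- wide_box: Loose closed slide box, white plastic with a blank paper label on top, 84 mm long (its x) by 58 mm wide (its y) by 34 mm high; about 0.1 to 0.2 kg. Origin: centre of the underside, z up.
- narrow_box: Loose closed slide box of the same make but narrow: 84 mm long (its x) by 30 mm wide (its y) by 34 mm high, white plastic with a blank label on top; about 0.07 to 0.12 kg. Origin: centre of the underside, z up.
- cork: Loose plain cork disc, 60 mm in diameter, 16 mm thick, a circle marked on its top; 20 to 40 g. Origin: centre of the underside, z up.
- flask: Loose stoppered conical flask of amber glass, 100 mm high: base 54 mm in diameter, tapering to a straight neck 24 mm in diameter from 56 to 94 mm above the base, then a lip 29 mm in diameter at the top; about 0.08 to 0.15 kg. Origin: centre of the underside, z up.
- wide_mat: Fixed dark rubber mat, 108 by 82 mm, 4 mm thick, lying on the bench, with a white outline (about 92 by 66 mm) for the wide slide box; outline length along its x. Origin: centre of the underside, on the bench; its top is 4 mm above.
- narrow_mat: Fixed dark rubber mat, 108 by 54 mm, 4 mm thick, lying on the bench, with a white outline (about 92 by 38 mm) for the narrow slide box; outline length along its x. Origin: centre of the underside, on the bench; its top is 4 mm above.
- round_mat: Fixed dark round rubber mat, 86 mm in diameter, 4 mm thick, lying on the bench, with a white ring (72 mm in diameter) for the cork disc. Origin: centre of the underside, on the bench; its top is 4 mm above.
- jar: Bystander, loose: small closed amber jar with a white cap, 48 mm in diameter, 58 mm high. Origin: centre of the underside. Leave it alone.
- dish: Bystander, loose: empty white ceramic dish, 72 mm in diameter at the rim, 26 mm high. Origin: centre of the underside. Leave it alone.
- timer: Bystander, loose: flat black bench timer with a blank display, 46 by 62 mm (x by y), 25 mm high. Origin: centre of the underside. Leave it alone.
Mind the look-alikes: they are no part of the job. What is shaped like the round_mat but pink or purple is not meant.

How it is judged:
By the outcome, as a careful person would: the job done as asked, in the order asked, and still so for the second after the job is handed in, with the robot touching nothing.
It also fails if it takes over 117 s, if anything falls off the work surface, if the arm or the gripper's body presses on something with over 40 N, if the wrist force passes 120 N, or if a joint passes its speed limit or range.

### The arm

A 6-joint arm with a two-finger parallel gripper is mounted at the origin on the work surface. World frame = base frame: x ahead of the robot, y to its left, z up, the work surface at z = 0. Lengths are in m, angles in rad, forces in N, time in s.
With the tool pointing down it reaches from about 0.25 to 0.775 m from the base axis. Payload 4 kg.
Tool frame: the origin (TCP) lies at the very end of the fingers, on their centre line; the grasp point (between the pads) lies 19 mm behind it; z points along the fingers, x is the direction in which the jaws open and shut, and the axes are right-handed (so a half turn about z gives the same grasp; the last joint's range is limited). The gripper opens to 94 mm and grips with 3 to 60 N. Pads are 16 mm wide; open, the fingers measure 119 mm over their backs; the gripper's body (75 mm by 177 mm) begins 78 mm behind the grasp point.
Start: joints at [-1.281, 0.087, 1.371, -0, 1.684, -0.103], TCP at [0.211, -0.508, 0.206] pointing down, gripper open.
Joint ranges: [-3.1, 3.1], [-0.76, 2.03], [0.27, 2.55], [-1.08, 4.22], [0.17, 2.65], [-2.57, 2.57]. Speed limits (rad/s): [2.79, 2.79, 3.14, 3.14, 3.14, 3.14].

### API

Orientations are given as [roll, pitch, yaw] about the fixed x, y, z axes, in that order (R = Rz(yaw) Ry(pitch) Rx(roll)).
In Python, from bench import robot, cams, ticket gives the robot as it stands.
- The arm moves only by the tool jog_arm, never from a script. Its argument "series" is a list of rows, each an object of numbers: "x", "y", "z": the shift along the tool's x, y, z in m; "rx", "ry", "rz": the turn, a rotation vector about the tool's x, y, z in degrees. A call has 1 to 12 rows; each row shifts and turns the pose as measured when the row begins, along the tool's axes as they then stand; what a row does not reach is not made up. A row lasts 1/12 s, in which the tool goes at most 41.7 mm and 7.16 degrees, less where a joint would pass 70% of its speed; a pose out of reach is approached as far as the arm can. A call with a gripper value outside its range is refused whole. "claw" is the opening, from 0 (shut) to 1 (fully open), set as the call begins (left out, the last holds). The fingers move at their own pace and stop on an object; the grip force is fixed at half the most. Time passes only in rows, so rows that do not move let the fingers close. It gives the time, the measured TCP pose, the force and the opening at its end, in the units of the state.
- robot.get_obs(): the state, without advancing time (a new reading comes with each control period).
- cams.snapshot(name): name is "scene" or "top"; returns a dict with "img" (400x640x3 uint8, red, green, blue), "mtx" (3x3 intrinsics, pixels), "origin" and "attitude" of the camera in the world. Camera axes: x right, y down, z forward; pixel columns grow to the right and rows downward; lengths in m; the calibration is good to about 2 mm. A picture is of the moment at which its call begins. There is no depth.
- ticket.close_job(): hands the job in, once; it reports no verdict.
Trained networks look in a picture, given as the dict that the camera call returned (one of the last four; its "shot" number tells which), for a name from the list of things; names that differ only in an ending like _2 or _b are one class to them, and where a whole thing is asked for, a point or a joint stands for the part that bears it (a point fixed in the world has none). Each returns a list of dicts, best first, with "p" (0 to 1); they miss things now and then, are a little off and sometimes report something else, mostly with a low value. They report only what shows in the picture. A call takes as long as a camera call. They do not tell look-alikes from the thing itself.
- cams.look_for(thing, picture): "bbox" ([left, top, width, height] in pixels, round what is visible of it).
The state is a dict: "time": time; "joint_positions": joint angles; "qvel": joint speeds; "joint_torque": joint torques, N m; "tool_pos": TCP position; "ee_rot": TCP orientation; "wrist_force": force on the tool from outside, world axes, zero at the start; "wrist_torque": the same for the moment, N m; "width": finger opening in m.
Only numpy, scipy, OpenCV 4.12 (cv2) and the standard library are available. Lean on these libraries where they do the work, as an engineer would, in place of code of your own. Each camera call takes 0.05 s, during which the arm holds its last target.

## Working session

There is one attempt and no reset: what is moved stays moved. The work goes in short steps, Python scripts to look and compute and a tool call to move; the robot and the scene stay as the last step left them, time stands still between calls to the robot, and variables do not carry over. Pictures are saved under pics/ and viewed, and the job is handed in when it is done.

Besides the shell and the picture viewer there is one more tool, called after "Call:" as name(argument=value, ...) on one line, values as JSON. jog_arm: Moves the arm, as the interface text tells. Its arguments: {"type":"object","properties":{"series":{"type":"array","items":{"type":"object","properties":{"x":{"type":"number"},"y":{"type":"number"},"z":{"type":"number"},"rx":{"type":"number"},"ry":{"type":"number"},"rz":{"type":"number"}}}},"claw":{"type":"number"}},"required":["series"]}

```bash
mkdir -p pics; ls; python3 - <<'E'
from bench import robot,cams,ticket
import cv2
o=robot.get_obs()
print({k:o[k] for k in('time','tool_pos','ee_rot','width')})
for n in('scene','top'):
    s=cams.snapshot(n); cv2.imwrite(f'pics/{n}0.png',s['img'][:,:,::-1]); print(n,s['mtx'],s['origin'],s['attitude'],s.keys())
    for t in('wide_box','narrow_box','cork','flask','wide_mat','narrow_mat','round_mat','jar','dish','timer'):
        print(t,[(list(map(int,d['bbox'])),round(d['p'],2)) for d in cams.look_for(t,s)])
print(robot.get_obs()['time'])
E
```

```text
pics
{'time': 0.0, 'tool_pos': array([ 0.21037752, -0.50758814,  0.20429981]), 'ee_rot': array([-3.14133668e+00,  2.20388664e-03, -1.17797683e+00]), 'width': 0.09361805101634174}
scene [[441.46013136   0.         318.90059247]
 [  0.         441.46013136 198.38358221]
 [  0.           0.           1.        ]] [1.43587098 0.02654988 0.74040303] [-2.18638223 -0.02300088  1.70277223] dict_keys(['img', 'mtx', 'origin', 'attitude', 'shot'])
wide_box [([387, 199, 32, 26], 0.87)]
narrow_box [([273, 229, 12, 30], 0.69)]
cork [([334, 245, 23, 18], 0.98)]
flask [([216, 202, 21, 41], 0.82)]
wide_mat [([278, 198, 33, 22], 0.65)]
narrow_mat [([446, 208, 21, 25], 0.8)]
round_mat [([258, 173, 26, 16], 0.92), ([228, 193, 26, 16], 0.76), ([225, 162, 28, 14], 0.76), ([177, 197, 36, 22], 0.62), ([182, 173, 32, 16], 0.62)]
jar [([337, 194, 18, 25], 0.78)]
dish [([397, 244, 28, 22], 0.58), ([272, 227, 15, 35], 0.46), ([339, 195, 20, 27], 0.24)]
timer []
top [[476.77888335   0.         317.179057  ]
 [  0.         476.77888335 206.93502033]
 [  0.           0.           1.        ]] [ 0.32796965 -0.08377095  1.39342792] [-3.04490979e+00  2.95342036e-03 -1.58012890e+00] dict_keys(['img', 'mtx', 'origin', 'attitude', 'shot'])
wide_box [([228, 200, 23, 31], 0.74), ([182, 196, 22, 39], 0.62)]
narrow_box [([340, 134, 12, 29], 0.53), ([378, 198, 31, 26], 0.3)]
cork [([278, 141, 21, 20], 0.66), ([340, 133, 10, 31], 0.41)]
flask [([382, 145, 16, 21], 0.7)]
wide_mat [([321, 188, 37, 43], 0.73)]
narrow_mat [([184, 198, 21, 35], 0.66)]
round_mat [([363, 240, 26, 31], 0.97), ([419, 177, 31, 33], 0.88), ([381, 199, 29, 29], 0.65), ([436, 221, 28, 29], 0.58), ([398, 254, 30, 27], 0.58)]
jar [([284, 197, 16, 15], 0.69)]
dish [([221, 144, 24, 22], 0.91)]
timer [([177, 143, 23, 21], 0.8)]
1.1
```

View images.

```bash
python3 - <<'E'
import cv2
a=cv2.imread('pics/top0.png')[110:300,150:490]
cv2.imwrite('pics/topz.png',cv2.resize(a,None,fx=2.35,fy=2.35,interpolation=cv2.INTER_CUBIC))
a=cv2.imread('pics/scene0.png')[140:290,150:490]
cv2.imwrite('pics/scenez.png',cv2.resize(a,None,fx=2.35,fy=2.35,interpolation=cv2.INTER_CUBIC))
E
```

```text
(no output)
```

View pics/top0.png

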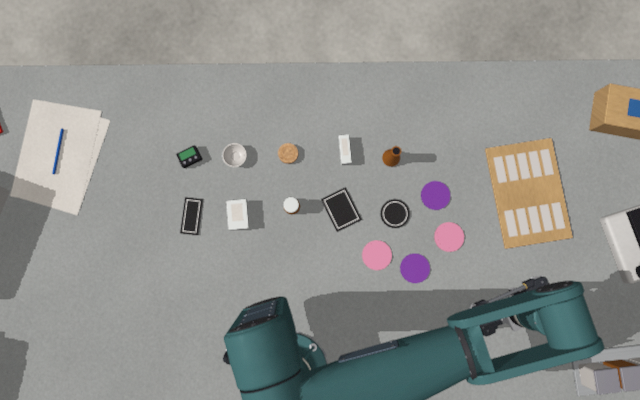

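View pics/topz.png

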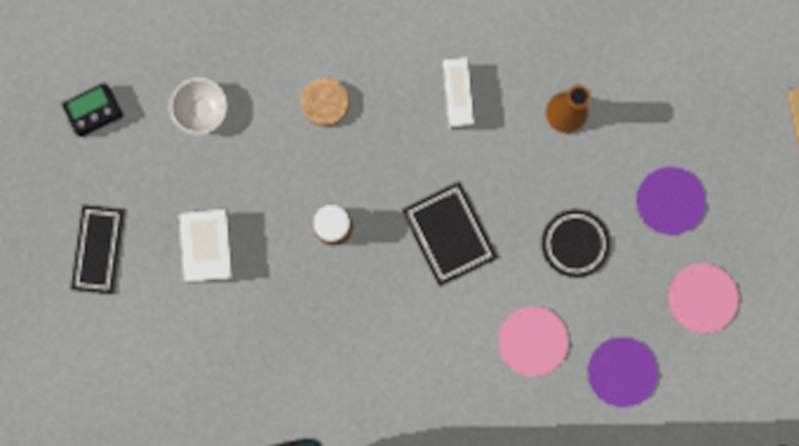

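View pics/scenez.png

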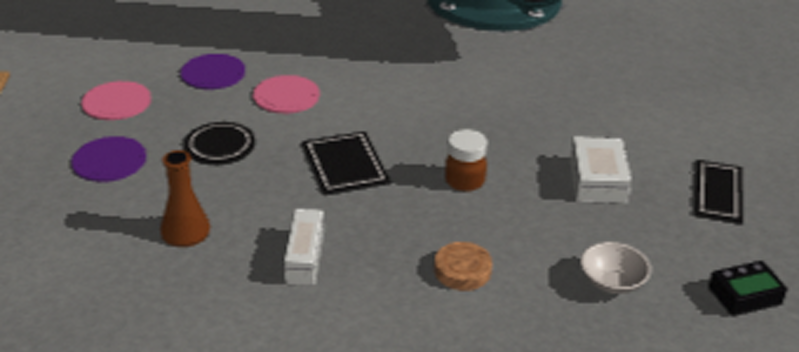

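```bash
cat > h.py <<'E'
import numpy as np, cv2
from scipy.spatial.transform import Rotation as R
from scipy.optimize import minimize
def proj(P,s):
    Rm=R.from_euler('xyz',s['attitude']).as_matrix()
    c=(np.asarray(P)-s['origin'])@Rm
    u=c@np.asarray(s['mtx']).T
    return u[:,:2]/u[:,2:]
def ray(uv,z,s):
    Rm=R.from_euler('xyz',s['attitude']).as_matrix()
    d=Rm@np.linalg.inv(s['mtx'])@[uv[0],uv[1],1]; o=np.asarray(s['origin'])
    return (o+d*(z-o[2])/d[2])[:2]
def box(l,w,h): return lambda z0:np.array([[a*l/2,b*w/2,z0+c] for a in(-1,1) for b in(-1,1) for c in(0,h)])
def rev(prof): # [(z,r)]
    t=np.linspace(0,2*np.pi,48,endpoint=False)
    return lambda z0:np.array([[r*np.cos(a),r*np.sin(a),z0+z] for z,r in prof for a in t])
SH={'wide_box':box(.084,.058,.034),'narrow_box':box(.084,.030,.034),'cork':rev([(0,.03),(.016,.03)]),
'wide_mat':box(.108,.082,.004),'narrow_mat':box(.108,.054,.004),'round_mat':rev([(0,.043),(.004,.043)]),
'jar':rev([(0,.024),(.058,.024)]),'dish':rev([(.026,.036)]),
'flask':rev([(0,.027),(.003,.027)]),'timer':box(.046,.062,.025)}
K=8
def mask(name,s,bb,flt=None):
    x,y,w,h=[int(v) for v in bb]; m=6; x-=m;y-=m;w+=2*m;h+=2*m
    im=cv2.resize(s['img'][y:y+h,x:x+w].astype(np.float32),None,fx=K,fy=K,interpolation=cv2.INTER_CUBIC)
    im=np.clip(im,0,255); g=im.mean(2); sat=im.max(2)-im.min(2)
    bg=np.median(s['img'][y:y+h,x:x+w].mean(2))
    if 'box' in name or name=='dish': mk=g>(bg+225)/2 if flt is None else g>flt
    elif 'mat' in name: mk=g<(bg+25)/2 if flt is None else g<flt
    else: mk=sat>35
    mk=mk.astype(np.uint8)
    n,l,st,_=cv2.connectedComponentsWithStats(mk)
    i=1+np.argmax(st[1:,4]); mk=(l==i).astype(np.uint8)
    c,_=cv2.findContours(mk,cv2.RETR_EXTERNAL,cv2.CHAIN_APPROX_NONE)
    c=max(c,key=cv2.contourArea)
    o=np.zeros_like(mk); cv2.drawContours(o,[c],-1,1,-1)
    return o,(x,y)
def render(name,p,z0,s,org,shape):
    P=SH[name](z0).copy(); c,sn=np.cos(p[2]),np.sin(p[2])
    P[:,:2]=P[:,:2]@np.array([[c,sn],[-sn,c]])+p[:2]
    uv=(proj(P,s)-org+.5)*K-.5
    hull=cv2.convexHull((uv*16).astype(np.int32))
    o=np.zeros(shape,np.uint8); cv2.fillPoly(o,[hull],1,shift=4); return o
def fit(name,s,bb,z0=0,p0=None,flt=None,rot=True):
    mk,org=mask(name,s,bb,flt)
    org=np.array(org)
    best=None
    cx=ray((bb[0]+bb[2]/2,bb[1]+bb[3]/2),z0+.015,s)
    f=lambda p:(render(name,p,z0,s,org,mk.shape)^mk).sum()/mk.sum()
    yaws=[0] if name in('cork','round_mat','jar','dish','flask') else np.arange(0,np.pi,np.pi/8)
    for yw in yaws:
        sim=np.array([[cx[0],cx[1],yw],[cx[0]+.01,cx[1],yw+.05],[cx[0],cx[1]+.01,yw-.05],[cx[0]-.005,cx[1]-.005,yw+.2]])
        r=minimize(f,sim[0],method='Nelder-Mead',options=dict(initial_simplex=sim,xatol=2e-5,fatol=1e-4))
        if best is None or r.fun<best.fun: best=r
    return best.x,best.fun
E
python3 - <<'E'
from h import *
from bench import cams
T={'wide_box':(228,200,23,31),'narrow_box':(340,134,12,29),'cork':(278,143,21,20),'wide_mat':(321,188,37,43),'narrow_mat':(182,198,21,35),'round_mat':(381,199,29,29)}
S={'wide_box':(392,198,27,28),'narrow_box':(271,229,18,31),'cork':(334,243,26,19),'wide_mat':(278,195,38,28),'narrow_mat':(445,208,22,27),'round_mat':(228,191,31,19)}
import pickle
for n,B in(('top',T),('scene',S)):
    s=cams.snapshot(n)
    for k,b in B.items():
        p,e=fit(k,s,b); print(n,k,(p[:2]*1000).round(1),np.degrees(p[2]).round(1),'err',round(e,3))
E
```

```text
top wide_box [444.  151.9] 184.8 err 0.164
top narrow_box [ 633.3 -161.8] 3.4 err 0.197
top cork [623.8   4.7] -0.2 err 0.036
top wide_mat [ 460.7 -158.2] 210.8 err 0.762
top narrow_mat [451.5 248.6] 84.1 err 1.071
top round_mat [ 448.4 -313. ] 6.7 err 0.952
scene wide_box [398.9 154.1] -0.2 err 0.578
scene narrow_box [ 595.3 -168.2] 8.0 err 0.416
scene cork [622.8   4.6] 4.8 err 0.06
scene wide_mat [ 443.6 -128.3] 115.7 err 0.693
scene narrow_mat [445.4 249.9] 82.8 err 0.921
scene round_mat [ 444.  -307.6] 15.3 err 0.182
```

```bash
python3 - <<'E'
from h import *
a=cv2.imread('pics/top0.png');b=cv2.imread('pics/scene0.png')
def c(i,x,y,w=50,h=44): return cv2.resize(i[y:y+h,x:x+w],None,fx=5,fy=5,interpolation=cv2.INTER_NEAREST)
r1=np.hstack([c(a,215,193),c(a,322,127),c(a,318,187)])
r2=np.hstack([c(b,380,190),c(b,255,220),c(b,275,187)])
cv2.imwrite('pics/crops.png',np.vstack([r1,r2]))
g=a.mean(2).astype(int)
print(g[215,220:262]);print(g[150,330:366]);print(g[215,172:215]);print(g[213,375:416])
E
```

```text
[150 147 150 154 155 155 164 196 220 222 221 217 207 208 207 206 208 208
 208 209 208 208 211 219 220 221 211 167 108 108 106 108 108 108 110 107
 107 107 106 106 109 107]
[151 153 154 154 155 153 151 150 151 173 212 220 216 206 208 209 207 210
 215 206 154 108 109 108 105 107 105 106 107 107 106 110 110 127 152 152]
[154 154 152 153 153 155 155 156 157 149 116  65 131 154  46  44  47  41
  45  46  46  45  44  45  55 134 165  45  64  95 130 158 156 158 157 158
 156 154 156 154 153 156 155]
[153 152 153 152 143 102  46 115 154  79  46  42  41  46  45  45  46  48
  45  43  44  44  43  46  46  43  43  46  48  48  67 130 152  45  71 102
 124 152 154 156 156]
```

View pics/crops.png

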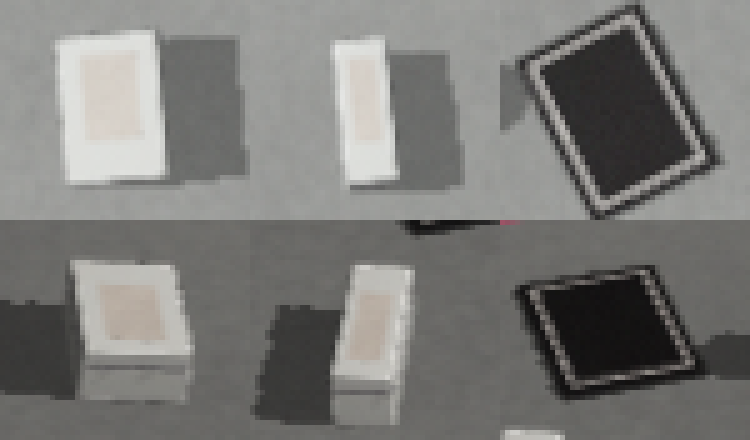

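```bash
cat > h2.py <<'E'
from h import *
def rayN(uv,z,s):
    Rm=R.from_euler('xyz',s['attitude']).as_matrix()
    uv=np.asarray(uv,float); d=np.c_[uv,np.ones(len(uv))]@np.linalg.inv(s['mtx']).T@Rm.T
    o=np.asarray(s['origin']); return (o+d*((z-o[2])/d[:,2])[:,None])[:,:2]
def flat(s,ctr,z,kind,half=26,th=None,dbg=None):
    """metric centre,rect size,yaw(long axis) of the patch containing ctr"""
    x,y=int(ctr[0])-half,int(ctr[1])-half; x=max(x,0)
    K=8
    im=cv2.resize(s['img'][y:y+2*half,x:x+2*half].astype(np.float32),None,fx=K,fy=K,interpolation=cv2.INTER_CUBIC)
    g=im.mean(2)
    if kind=='dark': mk=g<(th or 95)
    elif kind=='white': mk=g>(th or 185)
    elif kind=='sat': mk=(im.max(2)-im.min(2))>(th or 40)
    n,l=cv2.connectedComponents(mk.astype(np.uint8),connectivity=4)
    cy,cx=int((ctr[1]-y+.5)*K),int((ctr[0]-x+.5)*K)
    i=l[cy,cx]
    if i==0: raise Exception('ctr not in mask')
    mk=(l==i).astype(np.uint8)
    mk=cv2.morphologyEx(mk,cv2.MORPH_OPEN,np.ones((9,9)))
    c=max(cv2.findContours(mk,cv2.RETR_EXTERNAL,cv2.CHAIN_APPROX_NONE)[0],key=cv2.contourArea)[:,0]
    if dbg: cv2.imwrite(dbg,cv2.drawContours(np.clip(im,0,255)[:,:,::-1].astype(np.uint8).copy(),[c[:,None]],-1,(0,0,255),1))
    uv=(c+.5)/K-.5+[x,y]
    P=rayN(uv,z,s).astype(np.float64)*1000
    M0=P.mean(0); P32=(P-M0).astype(np.float32)
    m=cv2.moments(P32[:,None]); cen=np.array([m['m10'],m['m01']])/m['m00']+M0
    (rc,(w,h),a)=cv2.minAreaRect(P32)
    mom=.5*np.degrees(np.arctan2(2*m['mu11'],m['mu20']-m['mu02']))
    if m['m00']<0: mom+=90
    return dict(cen=cen.round(1),rect=(np.array(rc)+M0).round(1),size=np.round(sorted((w,h)),1),pca=round(mom%180,1),rectyaw=round((a if w>h else a+90)%180,1),area=round(abs(m['m00'])))
E
python3 - <<'E'
from h2 import *
from bench import cams
s=cams.snapshot('top')
for k,c,z,kd in(('wide_box',(237,215),.034,'white'),('narrow_box',(345,149),.034,'white'),('wide_mat',(341,209),.004,'dark'),('narrow_mat',(192,215),.004,'dark'),('round_mat',(395,213),.004,'dark'),('cork',(288,153),.016,'sat')):
    print(k,flat(s,c,z,kd,dbg=f'pics/d_{k}.png'))
s=cams.snapshot('scene')
for k,c,z,kd,th in(('wide_box',(404,209),.034,'white',160),('narrow_box',(280,240),.034,'white',160),('wide_mat',(296,209),.004,'dark',60),('narrow_mat',(456,221),.004,'dark',60),('round_mat',(243,200),.004,'dark',60)):
    print(k,flat(s,c,z,kd,th=th,dbg=f'pics/e_{k}.png'))
E
python3 - <<'E'
import cv2,numpy as np
f=lambda p:cv2.resize(cv2.imread('pics/'+p),(260,260))
L=['wide_box','narrow_box','wide_mat']
cv2.imwrite('pics/dd.png',np.vstack([np.hstack([f(f'd_{k}.png') for k in L]),np.hstack([f(f'e_{k}.png') for k in L])]))
E
```

```text
wide_box {'cen': array([442. , 149.8]), 'rect': array([442.2, 149.8]), 'size': array([58.2, 84.9]), 'pca': np.float64(4.5), 'rectyaw': 4.5, 'area': 4699}
narrow_box {'cen': array([ 629.3, -161.2]), 'rect': array([ 629.3, -161.3]), 'size': array([31.2, 84.3]), 'pca': np.float64(4.2), 'rectyaw': 4.3, 'area': 2446}
wide_mat {'cen': array([ 456.3, -150. ]), 'rect': array([ 456.4, -149.9]), 'size': array([60.5, 86.2]), 'pca': np.float64(25.4), 'rectyaw': 25.8, 'area': 5055}
narrow_mat {'cen': array([440.6, 288.8]), 'rect': array([440.5, 288.7]), 'size': array([32.8, 86.4]), 'pca': np.float64(173.1), 'rectyaw': 173.0, 'area': 2662}
round_mat {'cen': array([ 442.5, -307.3]), 'rect': array([ 442.5, -307.5]), 'size': array([62.1, 62.1]), 'pca': np.float64(111.0), 'rectyaw': 44.0, 'area': 3018}
cork {'cen': array([622.2,   4.4]), 'rect': array([622.1,   4.5]), 'size': array([59.5, 60.4]), 'pca': np.float64(9.5), 'rectyaw': 179.7, 'area': 2835}
wide_box {'cen': array([445.6, 149.6]), 'rect': array([445.7, 149.9]), 'size': array([56.6, 85.4]), 'pca': np.float64(3.6), 'rectyaw': 4.8, 'area': 4526}
narrow_box {'cen': array([ 632.8, -160.2]), 'rect': array([ 633., -160.]), 'size': array([31.9, 86.6]), 'pca': np.float64(6.4), 'rectyaw': 4.9, 'area': 2512}
wide_mat {'cen': array([ 456.7, -149.6]), 'rect': array([ 456.4, -149.7]), 'size': array([61.4, 88.6]), 'pca': np.float64(25.8), 'rectyaw': 25.3, 'area': 5114}
narrow_mat {'cen': array([441.6, 288.5]), 'rect': array([441.8, 288.5]), 'size': array([32.4, 88.1]), 'pca': np.float64(172.9), 'rectyaw': 173.4, 'area': 2689}
round_mat {'cen': array([ 494., -324.]), 'rect': array([ 485.3, -317.3]), 'size': array([ 88.1, 163.7]), 'pca': np.float64(154.0), 'rectyaw': 164.9, 'area': 3408}
```

View pics/dd.png

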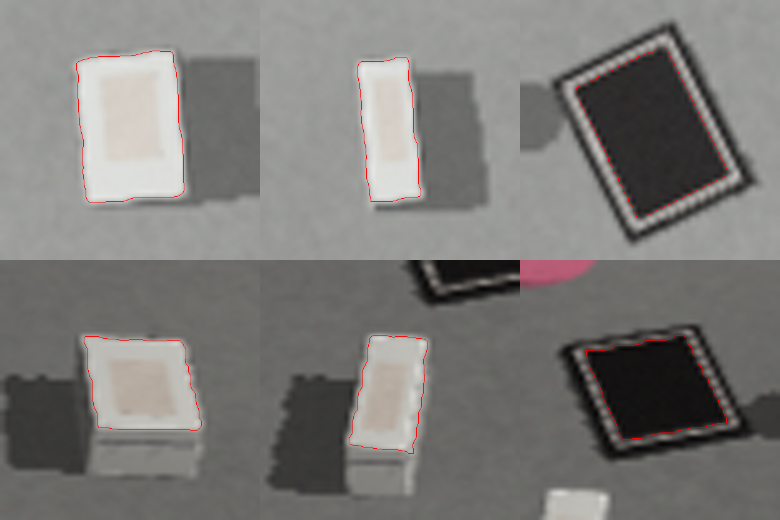

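```bash
cat > h3.py <<'E'
from h2 import *
PROF=[(0,.027),(.056,.012),(.094,.012),(.0945,.0145),(.1,.0145)]
def flask_fit(s,bb,x0,z0=0,zb=False,dbg=None):
    x,y,w,h=[int(v) for v in bb]; m=6;x-=m;y-=m;w+=2*m;h+=2*m
    K=8
    im=cv2.resize(s['img'][y:y+h,x:x+w].astype(np.float32),None,fx=K,fy=K,interpolation=cv2.INTER_CUBIC)
    mk=((im.max(2)-im.min(2))>30)|(im.mean(2)<55)
    mk=mk.astype(np.uint8)
    n,l,st,_=cv2.connectedComponentsWithStats(mk); mk=(l==1+np.argmax(st[1:,4])).astype(np.uint8)
    def rend(p):
        o=np.zeros(mk.shape,np.uint8); t=np.linspace(0,2*np.pi,48)
        R_=[(proj(np.c_[p[0]+r*np.cos(t),p[1]+r*np.sin(t),np.full(48,z0+z)],s)-[x,y]+.5)*K-.5 for z,r in PROF]
        for a,b in zip(R_,R_[1:]):
            cv2.fillPoly(o,[cv2.convexHull((np.vstack([a,b])*16).astype(np.int32))],1,shift=4)
        return o
    f=lambda p:(rend(p)^mk).sum()/mk.sum()
    x0=np.array(x0)
    r=minimize(f,x0,method='Nelder-Mead',options=dict(initial_simplex=[x0,x0+[.01,0],x0+[0,.01]],xatol=2e-5))
    if dbg:
        v=np.clip(im,0,255)[:,:,::-1].astype(np.uint8).copy()
        for q,c in((mk,(0,0,255)),(rend(r.x),(0,255,0))): cv2.drawContours(v,cv2.findContours(q,0,1)[0],-1,c,1)
        cv2.imwrite(dbg,cv2.resize(v,(300,400)))
    return (r.x*1000).round(1),round(r.fun,3)
E
python3 - <<'E'
from h3 import *
from bench import cams,robot
s=cams.snapshot('top');print(flask_fit(s,(382,145,20,21),(.62,-.29),dbg='pics/f1.png'))
s=cams.snapshot('scene');print(flask_fit(s,(216,202,24,42),(.62,-.29),dbg='pics/f2.png'))
cv2.imwrite('pics/f.png',np.hstack([cv2.imread('pics/f1.png'),cv2.imread('pics/f2.png')]))
print(robot.get_obs()['time'])
E
```

```text
(array([ 608.3, -299.6]), np.float64(0.049))
(array([ 605.8, -299.8]), np.float64(0.142))
1.4
```

View pics/f.png

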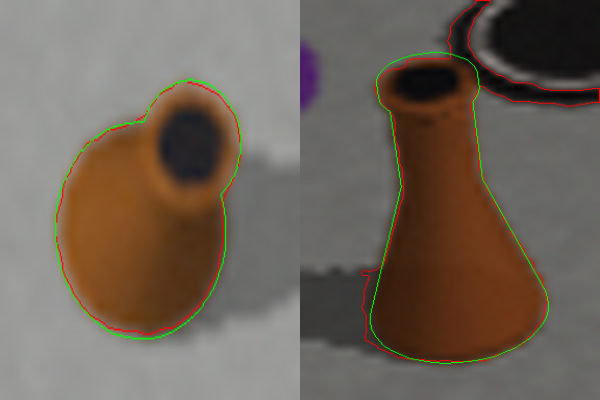

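Candidates, in top-picture pixels:
- **Round mat:** black with a white ring at (395,213). The look-alikes are purple at (436,195) and (415,268), and pink at (377,255) and (449,237). I choose the black one.
- **Boxes:** wide at (237,215) and narrow at (345,149). The dish at (234,155) is white too.
- **Amber things:** flask at (391,157), jar with white cap at (291,205).
- **Cork:** the only disc of its kind, at (288,153).

The close crops show both boxes with labels up and the flask upright.

```bash
cat > go.py <<'E'
import sys,numpy as np
from bench import robot
from scipy.spatial.transform import Rotation as R
o=robot.get_obs(); p=o['tool_pos']; M=R.from_euler('xyz',o['ee_rot'])
t=np.array([float(v) for v in sys.argv[1:4]])
print('t',round(o['time'],2),'pos',(p*1000).round(1),'rot',np.degrees(o['ee_rot']).round(2),'w',round(o['width'],4),'F',np.round(o['wrist_force'],1))
if len(sys.argv)>4:
    T=R.from_euler('xyz',[np.pi,0,np.radians(float(sys.argv[4]))])
    print('rot vec tool deg',np.degrees((M.inv()*T).as_rotvec()).round(2)); 
    print('shift in target axes mm',(T.inv().apply(t-p)*1000).round(1))
print('shift in tool axes mm',(M.inv().apply(t-p)*1000).round(1))
E
python3 go.py .622 .0045 .10; python3 -c "
from bench import cams
import cv2
s=cams.snapshot('top')['img'][175:290,350:480]
cv2.imwrite('pics/rm.png',cv2.resize(s[:,:,::-1],None,fx=4,fy=4))"
```

```text
t 1.4 pos [ 210.6 -508.1  205.5] rot [ 1.800e+02 -1.000e-02 -6.749e+01] w 0.0941 F [ 0.4 -0.5 -0.8]
shift in tool axes mm [-316.1 -576.3  105.5]
```

View pics/rm.png

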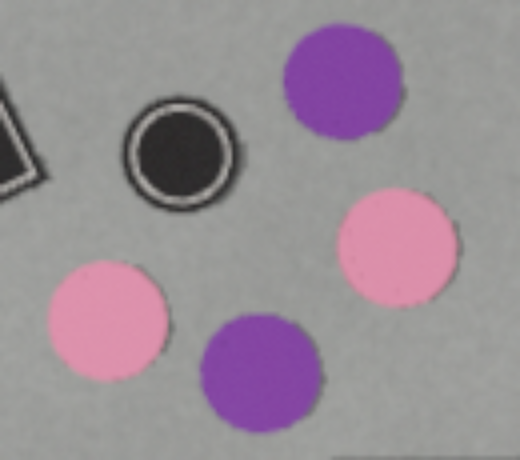

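The crop shows the black mat with its white ring at about crop (180,153), separate from the coloured discs.

Call:
jog_arm(series=[{"x":-0.019,"y":-0.034},{"x":-0.019,"y":-0.034},{"x":-0.019,"y":-0.034},{"x":-0.019,"y":-0.034},{"x":-0.019,"y":-0.034},{"x":-0.019,"y":-0.034},{"x":-0.019,"y":-0.034},{"x":-0.019,"y":-0.034},{"x":-0.019,"y":-0.034},{"x":-0.019,"y":-0.034},{"x":-0.019,"y":-0.034},{"x":-0.019,"y":-0.034}], claw=1)

```text
invalid input
```

```bash
python3 go.py .622 .0045 .10
```

```text
t 1.45 pos [ 210.5 -508.1  205.5] rot [180.    -0.   -67.49] w 0.094 F [-1.5  0.   0.1]
shift in tool axes mm [-316.1 -576.3  105.5]
```

Call:
jog_arm(series=[{"x":-0.019,"y":-0.034,"z":0,"rx":0,"ry":0,"rz":0},{"x":-0.019,"y":-0.034,"z":0,"rx":0,"ry":0,"rz":0}], claw=1)

```text
time: 1.62
tool_pos: [0.2558, -0.4505, 0.2042]
ee_rot: [3.139, -0.0, -1.188]
wrist_force: [0.9, -0.1, -0.4]
width: 0.0943
```

Call:
jog_arm(series=[{"x":-0.019,"y":-0.035,"z":0,"rx":0,"ry":0,"rz":0},{"x":-0.019,"y":-0.035,"z":0,"rx":0,"ry":0,"rz":0},{"x":-0.019,"y":-0.035,"z":0,"rx":0,"ry":0,"rz":0},{"x":-0.019,"y":-0.035,"z":0,"rx":0,"ry":0,"rz":0},{"x":-0.019,"y":-0.035,"z":0,"rx":0,"ry":0,"rz":0},{"x":-0.019,"y":-0.035,"z":0,"rx":0,"ry":0,"rz":0},{"x":-0.019,"y":-0.035,"z":0,"rx":0,"ry":0,"rz":0},{"x":-0.019,"y":-0.035,"z":0,"rx":0,"ry":0,"rz":0},{"x":-0.019,"y":-0.035,"z":0,"rx":0,"ry":0,"rz":0},{"x":-0.019,"y":-0.035,"z":0,"rx":0,"ry":0,"rz":0},{"x":-0.019,"y":-0.035,"z":0,"rx":0,"ry":0,"rz":0},{"x":-0.019,"y":-0.035,"z":0,"rx":0,"ry":0,"rz":0}])

```text
time: 2.62
tool_pos: [0.5715, -0.066, 0.2049]
ee_rot: [-3.14, -0.006, -1.196]
wrist_force: [0.1, 0.2, -0.2]
width: 0.0942
```

```bash
python3 go.py .622 .0045 .10 -67.5
```

```text
t 2.62 pos [571.5 -66.  204.9] rot [-179.93   -0.36  -68.5 ] w 0.0942 F [ 0.1  0.2 -0.2]
rot vec tool deg [-0.06 -0.36 -1.  ]
shift in target axes mm [-45.8 -73.6 104.9]
shift in tool axes mm [-47.8 -72.7 104.7]
```

Call:
jog_arm(series=[{"x":-0.012,"y":-0.018,"z":0.026,"rx":0,"ry":-0.3,"rz":-1},{"x":-0.012,"y":-0.018,"z":0.026,"rx":0,"ry":0,"rz":0},{"x":-0.012,"y":-0.018,"z":0.026,"rx":0,"ry":0,"rz":0},{"x":-0.012,"y":-0.018,"z":0.026,"rx":0,"ry":0,"rz":0},{"x":0,"y":0,"z":0,"rx":0,"ry":0,"rz":0}])

```text
time: 3.03
tool_pos: [0.6287, 0.0175, 0.0998]
ee_rot: [-3.131, -0.004, -1.167]
wrist_force: [-1.2, 0.2, -1.5]
width: 0.094
```

```bash
python3 go.py .622 .0045 .004 -67.5
```

```text
t 3.03 pos [628.7  17.5  99.8] rot [-179.41   -0.21  -66.84] w 0.094 F [-1.2  0.2 -1.5]
rot vec tool deg [-0.6  -0.21  0.66]
shift in target axes mm [ 9.4 11.1 95.8]
shift in tool axes mm [ 9.  12.2 95.7]
```

Call:
jog_arm(series=[{"x":0.009,"y":0.012,"z":0.015,"rx":-0.6,"ry":-0.2,"rz":0.7},{"x":0,"y":0,"z":0.02,"rx":0,"ry":0,"rz":0},{"x":0,"y":0,"z":0.01,"rx":0,"ry":0,"rz":0},{"x":0,"y":0,"z":0,"rx":0,"ry":0,"rz":0},{"x":0,"y":0,"z":0,"rx":0,"ry":0,"rz":0}])

```text
time: 3.45
tool_pos: [0.6214, 0.004, 0.0544]
ee_rot: [3.14, -0.001, -1.176]
wrist_force: [-0.0, -0.3, 0.8]
width: 0.0939
```

```bash
python3 go.py .622 .0045 .004 -67.5
```

```text
t 3.45 pos [621.4   4.   54.4] rot [ 1.799e+02 -8.000e-02 -6.738e+01] w 0.0939 F [-0.  -0.3  0.8]
rot vec tool deg [ 0.1  -0.08  0.12]
shift in target axes mm [-0.2 -0.8 50.4]
shift in tool axes mm [-0.3 -0.9 50.4]
```

Call:
jog_arm(series=[{"x":0,"y":-0.0005,"z":0.02,"rx":0,"ry":0,"rz":0},{"x":0,"y":0,"z":0.015,"rx":0,"ry":0,"rz":0},{"x":0,"y":0,"z":0.008,"rx":0,"ry":0,"rz":0},{"x":0,"y":0,"z":0.003,"rx":0,"ry":0,"rz":0},{"x":0,"y":0,"z":0,"rx":0,"ry":0,"rz":0},{"x":0,"y":0,"z":0,"rx":0,"ry":0,"rz":0}])

```text
time: 3.95
tool_pos: [0.628, 0.0016, 0.0178]
ee_rot: [-3.129, -0.01, -1.178]
wrist_force: [-0.5, -0.2, 0.3]
width: 0.0941
```

```bash
python3 go.py .622 .0045 .003 -67.5
```

```text
t 3.95 pos [628.    1.6  17.8] rot [-179.27   -0.55  -67.51] w 0.0941 F [-0.5 -0.2  0.3]
rot vec tool deg [-0.73 -0.55 -0.  ]
shift in target axes mm [-5.   4.4 14.8]
shift in tool axes mm [-5.1  4.6 14.7]
```

Call:
jog_arm(series=[{"x":-0.005,"y":0.0045,"z":0,"rx":-0.7,"ry":-0.5,"rz":0},{"x":0,"y":0,"z":0,"rx":0,"ry":0,"rz":0}])

```text
time: 4.12
tool_pos: [0.6227, 0.0045, 0.0201]
ee_rot: [-3.139, -0.002, -1.178]
wrist_force: [-0.1, -0.5, 0.0]
width: 0.094
```

```bash
python3 go.py .622 .0045 .003 -67.5;  python3 -c "
from bench import cams
cams.snapshot('top')"; python3 go.py .622 .0045 .003 -67.5;  python3 -c "
from bench import cams
cams.snapshot('top')"; python3 go.py .622 .0045 .003 -67.5
```

```text
t 4.12 pos [622.7   4.5  20.1] rot [-1.7986e+02 -9.0000e-02 -6.7520e+01] w 0.094 F [-0.1 -0.5  0. ]
rot vec tool deg [-0.14 -0.09 -0.02]
shift in target axes mm [-0.3  0.6 17.1]
shift in tool axes mm [-0.3  0.7 17.1]
t 4.17 pos [623.3   4.2  20.4] rot [-1.7979e+02 -1.4000e-01 -6.7520e+01] w 0.0941 F [-0.2  0.5  0.7]
rot vec tool deg [-0.21 -0.14 -0.02]
shift in target axes mm [-0.7  1.1 17.4]
shift in tool axes mm [-0.8  1.1 17.4]
t 4.22 pos [623.3   4.2  20.2] rot [-1.7978e+02 -1.5000e-01 -6.7520e+01] w 0.094 F [-0.8 -0.5  0.4]
rot vec tool deg [-0.22 -0.15 -0.02]
shift in target axes mm [-0.8  1.1 17.2]
shift in tool axes mm [-0.9  1.2 17.2]
```

Call:
jog_arm(series=[{"x":-0.001,"y":0.001,"z":0.009,"rx":-0.2,"ry":-0.1,"rz":0},{"x":0,"y":0.001,"z":0.008,"rx":-0.2,"ry":-0.1,"rz":0},{"x":0,"y":0,"z":0,"rx":0,"ry":0,"rz":0}])

```text
time: 4.47
tool_pos: [0.6218, 0.0044, 0.0031]
ee_rot: [3.14, -0.0, -1.178]
wrist_force: [-0.5, 0.3, 0.7]
width: 0.0939
```

```bash
python3 go.py .622 .0045 .003 -67.5
```

```text
t 4.47 pos [621.8   4.4   3.1] rot [ 1.7991e+02 -1.0000e-02 -6.7510e+01] w 0.0939 F [-0.5  0.3  0.7]
rot vec tool deg [ 0.09 -0.01 -0.01]
shift in target axes mm [-0.  -0.2  0.1]
shift in tool axes mm [-0.  -0.2  0.1]
```

Right on target. Closing on the cork.

Call:
jog_arm(series=[{"x":0,"y":0,"z":0,"rx":0,"ry":0,"rz":0},{"x":0,"y":0,"z":0,"rx":0,"ry":0,"rz":0},{"x":0,"y":0,"z":0,"rx":0,"ry":0,"rz":0},{"x":0,"y":0,"z":0,"rx":0,"ry":0,"rz":0},{"x":0,"y":0,"z":0,"rx":0,"ry":0,"rz":0},{"x":0,"y":0,"z":0,"rx":0,"ry":0,"rz":0}], claw=0)

```text
time: 4.97
tool_pos: [0.6208, 0.0044, 0.0011]
ee_rot: [3.137, 0.001, -1.178]
wrist_force: [0.2, 0.4, -0.9]
width: 0.0593
```

```bash
python3 go.py .4425 -.3073 .1 -67.5
```

```text
t 4.97 pos [620.8   4.4   1.1] rot [ 1.7974e+02  8.0000e-02 -6.7510e+01] w 0.0593 F [ 0.2  0.4 -0.9]
rot vec tool deg [ 0.26  0.08 -0.01]
shift in target axes mm [219.8 284.  -98.9]
shift in tool axes mm [219.7 284.4 -97.9]
```

Call:
jog_arm(series=[{"x":0,"y":0,"z":-0.03,"rx":0,"ry":0,"rz":0},{"x":0,"y":0,"z":-0.035,"rx":0,"ry":0,"rz":0},{"x":0.006,"y":0.008,"z":-0.03,"rx":0,"ry":0,"rz":0},{"x":0.02,"y":0.026,"z":0,"rx":0,"ry":0,"rz":0},{"x":0.02,"y":0.026,"z":0,"rx":0,"ry":0,"rz":0},{"x":0.02,"y":0.026,"z":0,"rx":0,"ry":0,"rz":0},{"x":0.02,"y":0.026,"z":0,"rx":0,"ry":0,"rz":0},{"x":0.02,"y":0.026,"z":0,"rx":0,"ry":0,"rz":0},{"x":0.02,"y":0.026,"z":0,"rx":0,"ry":0,"rz":0},{"x":0.02,"y":0.026,"z":0,"rx":0,"ry":0,"rz":0},{"x":0.02,"y":0.026,"z":0,"rx":0,"ry":0,"rz":0},{"x":0.01,"y":0.013,"z":0,"rx":0,"ry":0,"rz":0}])

```text
time: 5.97
tool_pos: [0.4746, -0.2527, 0.1039]
ee_rot: [3.141, -0.004, -1.167]
wrist_force: [0.6, 0.1, -0.4]
width: 0.0594
```

```bash
python3 go.py .4425 -.3073 .05 -67.5
```

```text
t 5.97 pos [ 474.6 -252.7  103.9] rot [179.98  -0.24 -66.87] w 0.0594 F [ 0.6  0.1 -0.4]
rot vec tool deg [ 0.01 -0.24  0.63]
shift in target axes mm [38.2 50.6 53.9]
shift in tool axes mm [37.4 51.  54.1]
```

Call:
jog_arm(series=[{"x":0.016,"y":0.022,"z":0.02,"rx":0,"ry":-0.2,"rz":0.6},{"x":0.011,"y":0.015,"z":0.02,"rx":0,"ry":0,"rz":0},{"x":0.003,"y":0.004,"z":0.01,"rx":0,"ry":0,"rz":0},{"x":0,"y":0,"z":0,"rx":0,"ry":0,"rz":0}])

```text
time: 6.3
tool_pos: [0.4466, -0.3031, 0.0558]
ee_rot: [-3.138, -0.008, -1.185]
wrist_force: [0.2, 0.4, 0.3]
width: 0.0593
```

```bash
python3 go.py .4425 -.3073 .02 -67.5
```

```text
t 6.3 pos [ 446.6 -303.1   55.8] rot [-179.81   -0.44  -67.88] w 0.0593 F [0.2 0.4 0.3]
rot vec tool deg [-0.19 -0.44 -0.38]
shift in target axes mm [ 2.3  5.4 35.8]
shift in tool axes mm [ 2.   5.5 35.8]
```

Call:
jog_arm(series=[{"x":0.002,"y":0.0055,"z":0.018,"rx":-0.2,"ry":-0.4,"rz":-0.4},{"x":0,"y":0,"z":0.018,"rx":0,"ry":0,"rz":0},{"x":0,"y":0,"z":0,"rx":0,"ry":0,"rz":0}])

```text
time: 6.55
tool_pos: [0.4446, -0.3063, 0.0211]
ee_rot: [-3.139, -0.002, -1.177]
wrist_force: [-0.7, 1.1, -1.0]
width: 0.0592
```

```bash
python3 go.py .4425 -.3073 .006 -67.5
```

```text
t 6.55 pos [ 444.6 -306.3   21.1] rot [-1.7984e+02 -1.3000e-01 -6.7440e+01] w 0.0592 F [-0.7  1.1 -1. ]
rot vec tool deg [-0.16 -0.13  0.06]
shift in target axes mm [ 0.1  2.3 15.1]
shift in tool axes mm [ 0.1  2.4 15.1]
```

Call:
jog_arm(series=[{"x":0,"y":0.0025,"z":0.008,"rx":-0.2,"ry":-0.1,"rz":0},{"x":0,"y":0,"z":0.007,"rx":0,"ry":0,"rz":0},{"x":0,"y":0,"z":0,"rx":0,"ry":0,"rz":0}])

```text
time: 6.8
tool_pos: [0.4449, -0.3059, 0.0077]
ee_rot: [-3.14, -0.003, -1.174]
wrist_force: [0.5, 0.1, 0.4]
width: 0.0596
```

```bash
python3 go.py .4425 -.3073 .0055 -67.5; python3 - <<'E'
from h3 import *
from bench import cams,robot
for n in('top','scene'):
    s=cams.snapshot(n);c=proj([[.4425,-.3073,.02]],s)[0].astype(int);print(c)
    cv2.imwrite(f'pics/c1{n}.png',cv2.resize(s['img'][c[1]-35:c[1]+25,c[0]-30:c[0]+30,::-1],None,fx=6,fy=6))
cv2.imwrite('pics/c1.png',np.hstack([cv2.imread(f'pics/c1{n}.png') for n in('top','scene')]))
E
```

```text
t 6.8 pos [ 444.9 -305.9    7.7] rot [-1.7993e+02 -1.5000e-01 -6.7250e+01] w 0.0596 F [0.5 0.1 0.4]
rot vec tool deg [-0.08 -0.15  0.25]
shift in target axes mm [0.3 2.8 2.2]
shift in tool axes mm [0.3 2.8 2.2]
[395 212]
[242 194]
```

View pics/c1.png

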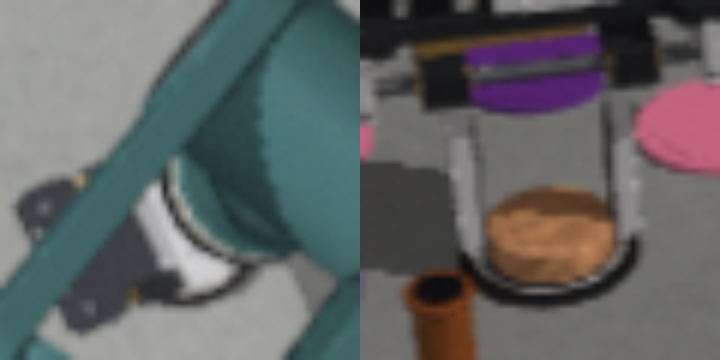

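Call:
jog_arm(series=[{"x":0,"y":0.003,"z":0,"rx":0,"ry":-0.1,"rz":0.2},{"x":0,"y":0,"z":0,"rx":0,"ry":0,"rz":0}])

```text
time: 7.07
tool_pos: [0.4435, -0.308, 0.0103]
ee_rot: [-3.138, -0.005, -1.177]
wrist_force: [0.4, 0.0, -0.1]
width: 0.0595
```

```bash
python3 go.py .4425 -.3073 .0055 -67.5
```

```text
t 7.07 pos [ 443.5 -308.    10.3] rot [-179.82   -0.26  -67.42] w 0.0595 F [ 0.4  0.  -0.1]
rot vec tool deg [-0.18 -0.26  0.08]
shift in target axes mm [-1.1  0.7  4.8]
shift in tool axes mm [-1.1  0.7  4.7]
```

Call:
jog_arm(series=[{"x":-0.001,"y":0.001,"z":0.003,"rx":-0.1,"ry":-0.2,"rz":0},{"x":0,"y":0.0005,"z":0.0015,"rx":0,"ry":0,"rz":0}])

```text
time: 7.23
tool_pos: [0.4425, -0.3084, 0.0071]
ee_rot: [-3.139, -0.004, -1.177]
wrist_force: [-0.5, 0.5, -0.4]
width: 0.0593
```

```bash
python3 go.py .4425 -.3073 .0055 -67.5
```

```text
t 7.23 pos [ 442.5 -308.4    7.1] rot [-179.84   -0.21  -67.43] w 0.0593 F [-0.5  0.5 -0.4]
rot vec tool deg [-0.16 -0.21  0.07]
shift in target axes mm [-1.1 -0.4  1.6]
shift in tool axes mm [-1.1 -0.4  1.6]
```

Call:
jog_arm(series=[{"x":-0.0015,"y":-0.0005,"z":0.002,"rx":-0.2,"ry":-0.2,"rz":0},{"x":0,"y":0,"z":0.0005,"rx":0,"ry":0,"rz":0}])

```text
time: 7.4
tool_pos: [0.4425, -0.3071, 0.0051]
ee_rot: [3.141, -0.0, -1.178]
wrist_force: [0.1, 0.8, 2.5]
width: 0.0595
```

```bash
python3 go.py .4425 -.3073 .0055 -67.5
```

```text
t 7.4 pos [ 442.5 -307.1    5.1] rot [ 1.7998e+02 -2.0000e-02 -6.7470e+01] w 0.0595 F [0.1 0.8 2.5]
rot vec tool deg [ 0.02 -0.02  0.03]
shift in target axes mm [ 0.2  0.1 -0.4]
shift in tool axes mm [ 0.2  0.1 -0.4]
```

Call:
jog_arm(series=[{"x":0,"y":0,"z":0,"rx":0,"ry":0,"rz":0},{"x":0,"y":0,"z":-0.001,"rx":0,"ry":0,"rz":0},{"x":0,"y":0,"z":0,"rx":0,"ry":0,"rz":0},{"x":0,"y":0,"z":0,"rx":0,"ry":0,"rz":0},{"x":0,"y":0,"z":-0.02,"rx":0,"ry":0,"rz":0},{"x":0,"y":0,"z":-0.04,"rx":0,"ry":0,"rz":0},{"x":0,"y":0,"z":-0.04,"rx":0,"ry":0,"rz":0},{"x":0,"y":0,"z":-0.035,"rx":0,"ry":0,"rz":0}], claw=1)

```text
time: 8.07
tool_pos: [0.4365, -0.302, 0.133]
ee_rot: [3.129, 0.023, -1.178]
wrist_force: [0.8, -0.8, 0.4]
width: 0.094
```

```bash
python3 go.py .608 -.2997 .17 -67.5
```

```text
t 8.07 pos [ 436.5 -302.   133. ] rot [179.27   1.33 -67.48] w 0.094 F [ 0.8 -0.8  0.4]
rot vec tool deg [0.73 1.33 0.03]
shift in target axes mm [  63.5 -159.3  -37. ]
shift in tool axes mm [  62.7 -158.8  -40.5]
```

Call:
jog_arm(series=[{"x":0,"y":0,"z":-0.035,"rx":0.7,"ry":1.3,"rz":0},{"x":0.014,"y":-0.036,"z":0,"rx":0,"ry":0,"rz":0},{"x":0.014,"y":-0.036,"z":0,"rx":0,"ry":0,"rz":0},{"x":0.014,"y":-0.036,"z":0,"rx":0,"ry":0,"rz":0},{"x":0.01,"y":-0.025,"z":0,"rx":0,"ry":0,"rz":0},{"x":0,"y":0,"z":0,"rx":0,"ry":0,"rz":0}])

```text
time: 8.57
tool_pos: [0.5885, -0.3041, 0.1889]
ee_rot: [-3.127, -0.027, -1.182]
wrist_force: [-1.3, 0.0, -1.0]
width: 0.094
```

```bash
python3 go.py .608 -.2997 .13 -67.5;  python3 - <<'E'
from h3 import *
from bench import cams,robot
s=cams.snapshot('top');c=(395,213)
cv2.imwrite(f'pics/c2.png',cv2.resize(s['img'][c[1]-45:c[1]+45,c[0]-45:c[0]+45,::-1],None,fx=6,fy=6))
try: print(flat(s,c,.02,'sat'))
except Exception as e: print(e)
E
```

```text
t 8.57 pos [ 588.5 -304.1  188.9] rot [-179.15   -1.54  -67.75] w 0.094 F [-1.3  0.  -1. ]
rot vec tool deg [-0.85 -1.54 -0.24]
shift in target axes mm [  3.4 -19.7  58.9]
shift in tool axes mm [  1.7 -18.8  59.2]
ctr not in mask
```

View pics/c2.png

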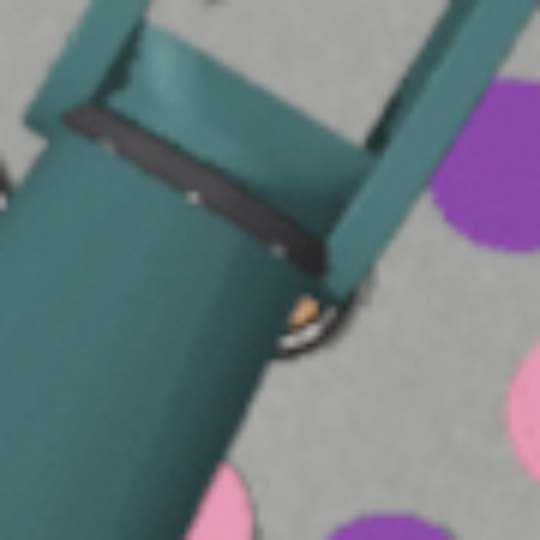

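Call:
jog_arm(series=[{"x":0,"y":0,"z":0,"rx":-0.8,"ry":-1.5,"rz":6},{"x":0,"y":0,"z":0,"rx":0,"ry":0,"rz":6},{"x":0,"y":0,"z":0,"rx":0,"ry":0,"rz":6},{"x":0,"y":0,"z":0,"rx":0,"ry":0,"rz":0}])

```text
time: 8.95
tool_pos: [0.5828, -0.3041, 0.1873]
ee_rot: [3.135, 0.004, -1.511]
wrist_force: [-1.1, 0.3, -0.3]
width: 0.094
```

```bash
python3 go.py .4425 .150 .15 -85.5
```

```text
t 8.95 pos [ 582.8 -304.1  187.3] rot [179.61   0.21 -86.6 ] w 0.094 F [-1.1  0.3 -0.3]
rot vec tool deg [ 0.38  0.21 -1.1 ]
shift in target axes mm [-463.7  104.2   37.3]
shift in tool axes mm [-461.5  112.8   39.7]
```

Call:
jog_arm(series=[{"x":-0.037,"y":0.009,"z":0.001,"rx":0.3,"ry":0.2,"rz":-1},{"x":-0.037,"y":0.009,"z":0.001,"rx":0,"ry":0,"rz":0},{"x":-0.037,"y":0.009,"z":0.001,"rx":0,"ry":0,"rz":0},{"x":-0.037,"y":0.009,"z":0.001,"rx":0,"ry":0,"rz":0},{"x":-0.037,"y":0.009,"z":0.001,"rx":0,"ry":0,"rz":0},{"x":-0.037,"y":0.009,"z":0.001,"rx":0,"ry":0,"rz":0},{"x":-0.037,"y":0.009,"z":0.001,"rx":0,"ry":0,"rz":0},{"x":-0.037,"y":0.009,"z":0.001,"rx":0,"ry":0,"rz":0},{"x":-0.037,"y":0.009,"z":0.001,"rx":0,"ry":0,"rz":0},{"x":-0.037,"y":0.009,"z":0.001,"rx":0,"ry":0,"rz":0},{"x":-0.037,"y":0.009,"z":0.001,"rx":0,"ry":0,"rz":0},{"x":-0.02,"y":0.004,"z":0.001,"rx":0,"ry":0,"rz":0}])

```text
time: 9.95
tool_pos: [0.4242, 0.1188, 0.1696]
ee_rot: [3.132, 0.001, -1.48]
wrist_force: [0.3, 0.2, 0.1]
width: 0.0939
```

```bash
python3 go.py .4425 .150 .06 -85.5; python3 - <<'E'
from h3 import *
from bench import cams,robot
s=cams.snapshot('top');c=(395,213)
cv2.imwrite(f'pics/c3.png',cv2.resize(s['img'][c[1]-35:c[1]+35,c[0]-35:c[0]+35,::-1],None,fx=6,fy=6))
try: print(flat(s,c,.02,'sat',half=20))
except Exception as e: print(e)
E
```

```text
t 9.95 pos [424.2 118.8 169.6] rot [ 1.7945e+02  6.0000e-02 -8.4790e+01] w 0.0939 F [0.3 0.2 0.1]
rot vec tool deg [0.55 0.06 0.71]
shift in target axes mm [-29.6 -20.7 109.6]
shift in tool axes mm [-29.2 -22.1 109.5]
{'cen': array([ 443.8, -304.8]), 'rect': array([ 443.9, -304.8]), 'size': array([58.7, 60. ]), 'pca': np.float64(133.0), 'rectyaw': 89.4, 'area': 2789}
```

View pics/c3.png

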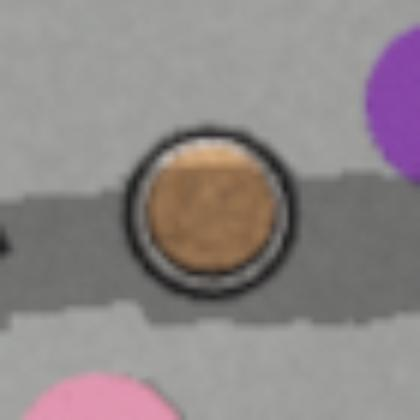

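Call:
jog_arm(series=[{"x":-0.015,"y":-0.013,"z":0.035,"rx":0.5,"ry":0,"rz":0.7},{"x":-0.01,"y":-0.008,"z":0.035,"rx":0,"ry":0,"rz":0},{"x":-0.002,"y":0,"z":0.02,"rx":0,"ry":0,"rz":0},{"x":0,"y":0,"z":0,"rx":0,"ry":0,"rz":0},{"x":0,"y":0,"z":0,"rx":0,"ry":0,"rz":0}])

```text
time: 10.42
tool_pos: [0.4402, 0.15, 0.08]
ee_rot: [-3.134, 0.001, -1.474]
wrist_force: [0.7, -0.2, 0.5]
width: 0.0943
```

```bash
python3 go.py .4425 .150 .05 -85.5; python3 - <<'E'
from h3 import *
from bench import cams,robot
s=cams.snapshot('top');c=(395,213)
cv2.imwrite(f'pics/c3.png',cv2.resize(s['img'][c[1]-35:c[1]+35,c[0]-35:c[0]+35,::-1],None,fx=6,fy=6))
for th in(25,40,55): print(flat(s,c,.02,'sat',half=20,th=th))
E
```

```text
t 10.42 pos [440.2 150.   80. ] rot [-1.7958e+02  7.0000e-02 -8.4460e+01] w 0.0943 F [ 0.7 -0.2  0.5]
rot vec tool deg [-0.42  0.07  1.04]
shift in target axes mm [ 0.2 -2.3 30. ]
shift in tool axes mm [ 0.3 -2.1 30. ]
{'cen': array([ 443.4, -304.7]), 'rect': array([ 443.1, -304.8]), 'size': array([60.2, 62.2]), 'pca': np.float64(112.1), 'rectyaw': 89.4, 'area': 2947}
{'cen': array([ 443.3, -304.7]), 'rect': array([ 443.5, -305. ]), 'size': array([58. , 60.4]), 'pca': np.float64(102.9), 'rectyaw': 89.4, 'area': 2743}
{'cen': array([ 443.4, -304.7]), 'rect': array([ 443.5, -305.2]), 'size': array([55.8, 57.8]), 'pca': np.float64(91.6), 'rectyaw': 89.4, 'area': 2515}
```

View pics/c3.png

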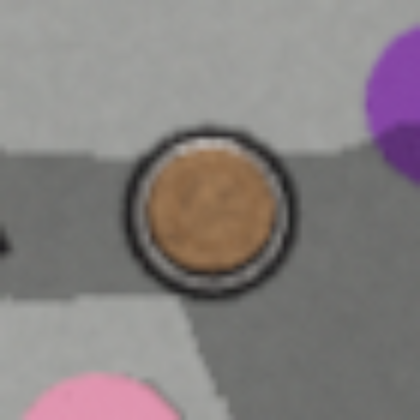

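Call:
jog_arm(series=[{"x":0,"y":-0.002,"z":0.02,"rx":-0.4,"ry":0,"rz":1},{"x":0,"y":0,"z":0.02,"rx":0,"ry":0,"rz":0},{"x":0,"y":0,"z":0,"rx":0,"ry":0,"rz":0}])

```text
time: 10.72
tool_pos: [0.4463, 0.1485, 0.0456]
ee_rot: [-3.13, 0.002, -1.493]
wrist_force: [-0.6, 0.0, -0.6]
width: 0.0945
```

```bash
python3 go.py .4425 .150 .009 -85.5
```

```text
t 10.72 pos [446.3 148.5  45.6] rot [-1.7936e+02  1.0000e-01 -8.5570e+01] w 0.0945 F [-0.6  0.  -0.6]
rot vec tool deg [-0.64  0.1  -0.07]
shift in target axes mm [-1.8  3.7 36.6]
shift in tool axes mm [-1.8  4.1 36.6]
```

Call:
jog_arm(series=[{"x":-0.002,"y":0.004,"z":0.014,"rx":-0.6,"ry":0,"rz":0},{"x":0,"y":0.001,"z":0.014,"rx":-0.2,"ry":0,"rz":0},{"x":0,"y":0.001,"z":0.008,"rx":0,"ry":0,"rz":0},{"x":0,"y":0,"z":0,"rx":0,"ry":0,"rz":0}])

```text
time: 11.05
tool_pos: [0.4444, 0.1492, 0.0141]
ee_rot: [-3.135, 0.003, -1.495]
wrist_force: [0.1, -0.1, 0.2]
width: 0.0943
```

```bash
python3 go.py .4425 .150 .009 -85.5
```

```text
t 11.05 pos [444.4 149.2  14.1] rot [-1.7961e+02  1.6000e-01 -8.5650e+01] w 0.0943 F [ 0.1 -0.1  0.2]
rot vec tool deg [-0.39  0.16 -0.16]
shift in target axes mm [-0.9  1.9  5.1]
shift in tool axes mm [-0.9  1.9  5.1]
```

Call:
jog_arm(series=[{"x":-0.001,"y":0.002,"z":0.004,"rx":-0.4,"ry":0.1,"rz":0},{"x":0,"y":0,"z":0,"rx":0,"ry":0,"rz":0},{"x":0,"y":0,"z":0,"rx":0,"ry":0,"rz":0}])

```text
time: 11.3
tool_pos: [0.4436, 0.1502, 0.0119]
ee_rot: [-3.139, 0.001, -1.495]
wrist_force: [-0.0, 0.9, -0.2]
width: 0.0942
```

Call:
jog_arm(series=[{"x":0,"y":0,"z":0,"rx":0,"ry":0,"rz":0},{"x":0,"y":0,"z":0,"rx":0,"ry":0,"rz":0},{"x":0,"y":0,"z":0,"rx":0,"ry":0,"rz":0},{"x":0,"y":0,"z":0,"rx":0,"ry":0,"rz":0},{"x":0,"y":0,"z":0,"rx":0,"ry":0,"rz":0},{"x":0,"y":0,"z":0,"rx":0,"ry":0,"rz":0}], claw=0)

```text
time: 11.8
tool_pos: [0.4452, 0.1507, 0.0141]
ee_rot: [-3.135, 0.002, -1.494]
wrist_force: [0.2, -0.5, -2.1]
width: 0.0576
```

```bash
python3 go.py .4563 -.150 .12 -64.5
```

```text
t 11.8 pos [445.2 150.7  14.1] rot [-1.7964e+02  9.0000e-02 -8.5620e+01] w 0.0576 F [ 0.2 -0.5 -2.1]
rot vec tool deg [-3.800e-01  2.000e-02 -2.112e+01]
shift in target axes mm [ 276.2  119.4 -105.9]
shift in tool axes mm [ 300.5   11.2 -106.4]
```

Call:
jog_arm(series=[{"x":0,"y":0,"z":-0.03,"rx":-0.4,"ry":0,"rz":0},{"x":0,"y":0,"z":-0.04,"rx":0,"ry":0,"rz":0},{"x":0,"y":0,"z":-0.036,"rx":0,"ry":0,"rz":0},{"x":0,"y":0,"z":0,"rx":0,"ry":0,"rz":-7},{"x":0,"y":0,"z":0,"rx":0,"ry":0,"rz":-7},{"x":0,"y":0,"z":0,"rx":0,"ry":0,"rz":-7},{"x":0,"y":0,"z":0,"rx":0,"ry":0,"rz":0}])

```text
time: 12.38
tool_pos: [0.4424, 0.1499, 0.1223]
ee_rot: [3.134, 0.004, -1.115]
wrist_force: [-0.4, -0.6, -1.6]
width: 0.0577
```

```bash
python3 go.py .459 -.1487 .12 -64.5
```

```text
t 12.38 pos [442.4 149.9 122.3] rot [179.57   0.22 -63.87] w 0.0577 F [-0.4 -0.6 -1.6]
rot vec tool deg [0.43 0.21 0.63]
shift in target axes mm [276.7 113.6   2.3]
shift in tool axes mm [275.5 116.6   2.1]
```

Call:
jog_arm(series=[{"x":0.033,"y":0.0137,"z":0,"rx":0.4,"ry":0.2,"rz":0.6},{"x":0.033,"y":0.0137,"z":0,"rx":0,"ry":0,"rz":0},{"x":0.033,"y":0.0137,"z":0,"rx":0,"ry":0,"rz":0},{"x":0.033,"y":0.0137,"z":0,"rx":0,"ry":0,"rz":0},{"x":0.033,"y":0.0137,"z":0,"rx":0,"ry":0,"rz":0},{"x":0.033,"y":0.0137,"z":0,"rx":0,"ry":0,"rz":0},{"x":0.033,"y":0.0137,"z":0,"rx":0,"ry":0,"rz":0},{"x":0.02,"y":0.008,"z":0,"rx":0,"ry":0,"rz":0},{"x":0,"y":0,"z":0,"rx":0,"ry":0,"rz":0}])

```text
time: 13.13
tool_pos: [0.4528, -0.1298, 0.1171]
ee_rot: [3.137, 0.005, -1.146]
wrist_force: [-0.5, -0.4, -1.0]
width: 0.0574
```

```bash
python3 go.py .459 -.1487 .05 -64.5
```

```text
t 13.13 pos [ 452.8 -129.8  117.1] rot [179.74   0.27 -65.68] w 0.0574 F [-0.5 -0.4 -1. ]
rot vec tool deg [ 0.26  0.27 -1.18]
shift in target axes mm [19.7  2.6 67.1]
shift in tool axes mm [20.1  1.9 67. ]
```

Call:
jog_arm(series=[{"x":0.019,"y":0.002,"z":0.015,"rx":0.2,"ry":0.2,"rz":-1.2},{"x":0,"y":0.002,"z":0.025,"rx":-0.2,"ry":0,"rz":0},{"x":0,"y":0.002,"z":0.02,"rx":-0.2,"ry":0,"rz":0},{"x":0,"y":0,"z":0,"rx":0,"ry":0,"rz":0}])

```text
time: 13.47
tool_pos: [0.4554, -0.1504, 0.0552]
ee_rot: [3.136, 0.002, -1.139]
wrist_force: [-0.5, 0.2, -1.8]
width: 0.0576
```

```bash
python3 go.py .459 -.1487 .025 -64.5
```

```text
t 13.47 pos [ 455.4 -150.4   55.2] rot [ 1.7966e+02  1.2000e-01 -6.5280e+01] w 0.0576 F [-0.5  0.2 -1.8]
rot vec tool deg [ 0.34  0.13 -0.78]
shift in target axes mm [-0.  -4.  30.2]
shift in tool axes mm [ 0.  -4.2 30.2]
```

Call:
jog_arm(series=[{"x":0,"y":-0.003,"z":0.014,"rx":0.2,"ry":0.1,"rz":-0.8},{"x":0,"y":0,"z":0.014,"rx":-0.2,"ry":0,"rz":0},{"x":0,"y":0,"z":0.003,"rx":0,"ry":0,"rz":0},{"x":0,"y":0,"z":0,"rx":0,"ry":0,"rz":0}])

```text
time: 13.8
tool_pos: [0.4579, -0.1455, 0.0238]
ee_rot: [3.135, 0.004, -1.129]
wrist_force: [-0.6, 0.1, -1.2]
width: 0.0575
```

```bash
python3 go.py .459 -.1487 .018 -64.5; python3 - <<'E'
from h3 import *
from bench import cams,robot
for n in('top','scene'):
    s=cams.snapshot(n);c=proj([[.456,-.15,.02]],s)[0].astype(int);print(c)
    cv2.imwrite(f'pics/w1{n}.png',cv2.resize(s['img'][c[1]-30:c[1]+30,c[0]-30:c[0]+30,::-1],None,fx=6,fy=6))
cv2.imwrite('pics/w1.png',np.hstack([cv2.imread(f'pics/w1{n}.png') for n in('top','scene')]))
E
```

```text
t 13.8 pos [ 457.9 -145.5   23.8] rot [179.65   0.23 -64.69] w 0.0575 F [-0.6  0.1 -1.2]
rot vec tool deg [ 0.35  0.23 -0.19]
shift in target axes mm [3.3 0.3 5.8]
shift in tool axes mm [3.4 0.3 5.8]
[341 208]
[296 202]
```

View pics/w1.png

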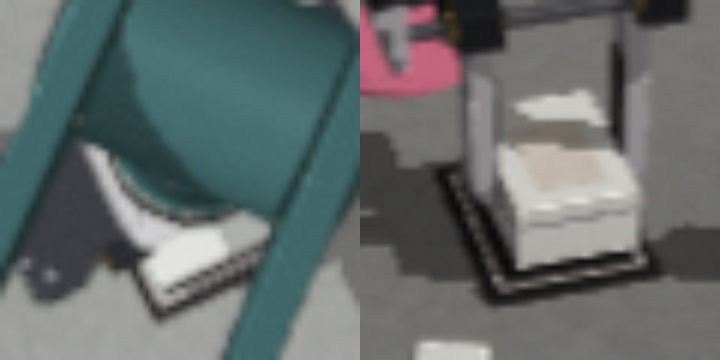

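Call:
jog_arm(series=[{"x":0.0035,"y":0,"z":0.001,"rx":0.3,"ry":0.2,"rz":-0.2},{"x":0,"y":0,"z":0.002,"rx":0,"ry":0,"rz":0},{"x":0,"y":0,"z":0,"rx":0,"ry":0,"rz":0}])

```text
time: 14.15
tool_pos: [0.4623, -0.1499, 0.0249]
ee_rot: [-3.137, -0.006, -1.125]
wrist_force: [-0.4, -0.1, -1.2]
width: 0.0579
```

```bash
python3 go.py .459 -.1487 .018 -64.5
```

```text
t 14.15 pos [ 462.3 -149.9   24.9] rot [-179.74   -0.33  -64.45] w 0.0579 F [-0.4 -0.1 -1.2]
rot vec tool deg [-0.26 -0.33  0.05]
shift in target axes mm [-2.5  2.5  6.9]
shift in tool axes mm [-2.5  2.5  6.8]
```

Call:
jog_arm(series=[{"x":-0.0025,"y":0.0025,"z":0.005,"rx":-0.3,"ry":-0.3,"rz":0},{"x":0,"y":0,"z":0.0015,"rx":0,"ry":0,"rz":0}])

```text
time: 14.32
tool_pos: [0.4598, -0.1492, 0.0195]
ee_rot: [-3.141, -0.002, -1.125]
wrist_force: [-0.1, 0.6, -1.4]
width: 0.0574
```

```bash
python3 go.py .459 -.1487 .018 -64.5
```

```text
t 14.32 pos [ 459.8 -149.2   19.5] rot [-1.7994e+02 -1.4000e-01 -6.4480e+01] w 0.0574 F [-0.1  0.6 -1.4]
rot vec tool deg [-0.06 -0.14  0.02]
shift in target axes mm [-0.8  0.5  1.5]
shift in tool axes mm [-0.8  0.5  1.5]
```

Call:
jog_arm(series=[{"x":-0.001,"y":0.0005,"z":0.002,"rx":0,"ry":-0.1,"rz":0},{"x":0,"y":0,"z":0.001,"rx":0,"ry":0,"rz":0}])

```text
time: 14.48
tool_pos: [0.4596, -0.1491, 0.0181]
ee_rot: [-3.139, -0.002, -1.126]
wrist_force: [-3.5, 0.8, 8.9]
width: 0.0575
```

```bash
python3 go.py .459 -.1487 .017 -64.5; python3 - <<'E'
from h3 import *
from bench import cams
s=cams.snapshot('scene');c=proj([[.456,-.15,.02]],s)[0].astype(int)
cv2.imwrite('pics/w2.png',cv2.resize(s['img'][c[1]-30:c[1]+30,c[0]-30:c[0]+30,::-1],None,fx=8,fy=8))
E
```

```text
t 14.48 pos [ 459.6 -149.1   18.1] rot [-1.7987e+02 -1.3000e-01 -6.4500e+01] w 0.0575 F [-3.5  0.8  8.9]
rot vec tool deg [-0.13 -0.13 -0.  ]
shift in target axes mm [-0.6  0.4  1.1]
shift in tool axes mm [-0.6  0.4  1.1]
```

View pics/w2.png

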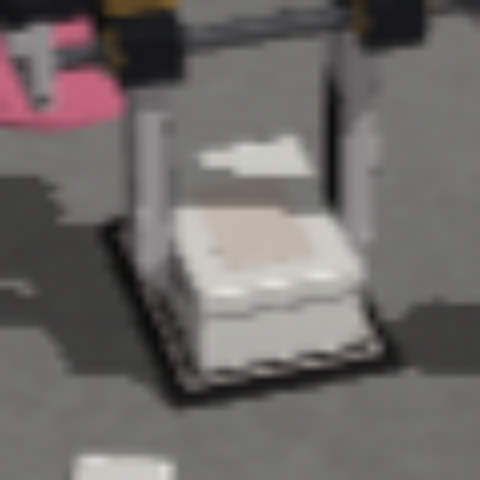

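Call:
jog_arm(series=[{"x":0,"y":0,"z":-0.001,"rx":0,"ry":0,"rz":0},{"x":0,"y":0,"z":0,"rx":0,"ry":0,"rz":0},{"x":0,"y":0,"z":0,"rx":0,"ry":0,"rz":0},{"x":0,"y":0,"z":0,"rx":0,"ry":0,"rz":0},{"x":0,"y":0,"z":-0.02,"rx":0,"ry":0,"rz":0},{"x":0,"y":0,"z":-0.035,"rx":0,"ry":0,"rz":0},{"x":0,"y":0,"z":-0.04,"rx":0,"ry":0,"rz":0},{"x":0,"y":0,"z":-0.04,"rx":0,"ry":0,"rz":0},{"x":-0.01,"y":0,"z":-0.03,"rx":0,"ry":0,"rz":0}], claw=1)

```text
time: 15.28
tool_pos: [0.449, -0.1382, 0.1793]
ee_rot: [3.128, 0.016, -1.128]
wrist_force: [0.9, -0.2, -0.1]
width: 0.094
```

Call:
jog_arm(series=[{"x":-0.036,"y":-0.01,"z":0,"rx":0,"ry":0,"rz":0},{"x":-0.036,"y":-0.01,"z":0,"rx":0,"ry":0,"rz":0},{"x":-0.036,"y":-0.01,"z":0,"rx":0,"ry":0,"rz":0},{"x":-0.036,"y":-0.01,"z":0,"rx":0,"ry":0,"rz":0},{"x":-0.036,"y":-0.01,"z":0,"rx":0,"ry":0,"rz":0},{"x":-0.036,"y":-0.01,"z":0,"rx":0,"ry":0,"rz":0},{"x":-0.036,"y":-0.01,"z":0,"rx":0,"ry":0,"rz":0},{"x":0,"y":0,"z":0,"rx":0,"ry":0,"rz":0}])

```text
time: 15.95
tool_pos: [0.4084, 0.1276, 0.1919]
ee_rot: [-3.135, 0.001, -1.135]
wrist_force: [0.5, -0.1, -0.3]
width: 0.0937
```

```bash
python3 go.py .4425 -.3073 .12 -67.5; python3 - <<'E'
from h3 import *
from bench import cams
s=cams.snapshot('top')
cv2.imwrite('pics/t3.png',cv2.resize(s['img'][130:280,300:480,::-1],None,fx=4,fy=4))
for f in(lambda:flat(s,(341,208),.038,'white'),lambda:flat(s,(395,213),.02,'sat',half=20)):
    try: print(f())
    except Exception as e: print(e)
E
```

```text
t 15.95 pos [408.4 127.6 191.9] rot [-1.7961e+02  8.0000e-02 -6.5030e+01] w 0.0937 F [ 0.5 -0.1 -0.3]
rot vec tool deg [-0.39  0.09  2.47]
shift in target axes mm [414.8 135.   71.9]
shift in tool axes mm [408.7 153.2  70.3]
{'cen': array([ 467.9, -146.1]), 'rect': array([ 462.3, -146.1]), 'size': array([59.9, 72.4]), 'pca': np.float64(59.6), 'rectyaw': 24.0, 'area': 3427}
{'cen': array([ 443.3, -304.7]), 'rect': array([ 443.5, -304.8]), 'size': array([58.1, 59.9]), 'pca': np.float64(100.4), 'rectyaw': 88.7, 'area': 2743}
```

View pics/t3.png

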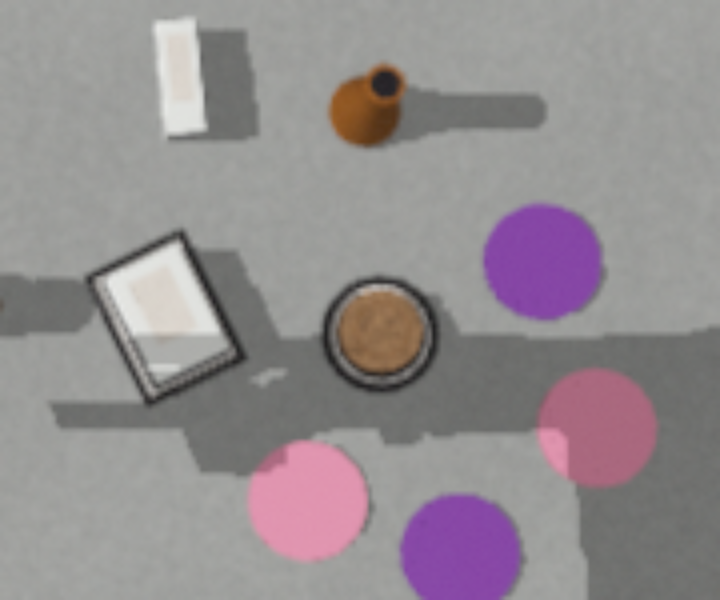

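```bash
cat > h4.py <<'E'
from h3 import *
def edgefit(s,p0,l,w,z,rng=.008,dbg=None,d=.8):
    """fit top face of white box by inside-outside contrast along its edges; p0=(x,y,yawdeg) ; mm out"""
    g=cv2.GaussianBlur(s['img'].astype(np.float32).mean(2),(0,0),.6)
    t=np.linspace(-.46,.46,40)
    def samp(p,off):
        L,W=l/2+off,w/2+off
        P=np.vstack([np.c_[t*l,0*t+W],np.c_[t*l,0*t-W],np.c_[0*t+L,t*w],np.c_[0*t-L,t*w]])
        c,sn=np.cos(p[2]),np.sin(p[2]); P=P@np.array([[c,sn],[-sn,c]])+p[:2]
        uv=proj(np.c_[P,np.full(len(P),z)],s).astype(np.float32)
        return cv2.remap(g,uv[None,:,0],uv[None,:,1],cv2.INTER_LINEAR)[0]
    e=.0022
    def f(q):
        p=np.array([p0[0]+q[0]*.001,p0[1]+q[1]*.001,np.radians(p0[2]+q[2])])
        i,o=samp(p,-e),samp(p,+e)
        return -np.clip((i-o)/np.maximum(i,60),-.2,.6).mean()
    best=min((minimize(f,[a,b,c],method='Nelder-Mead',options=dict(initial_simplex=[[a,b,c],[a+2,b,c],[a,b+2,c],[a,b,c+2]])) for a in(-4,0,4) for b in(-4,0,4) for c in(-2,2)),key=lambda r:r.fun)
    q=best.x
    if dbg:
        p=[p0[0]+q[0]*.001,p0[1]+q[1]*.001,np.radians(p0[2]+q[2])]
        c,sn=np.cos(p[2]),np.sin(p[2]);P=np.array([[1,1],[1,-1],[-1,-1],[-1,1]])*[l/2,w/2]@np.array([[c,sn],[-sn,c]])+p[:2]
        uv=proj(np.c_[P,np.full(4,z)],s); m=uv.mean(0).astype(int)-30
        v=cv2.resize(s['img'][m[1]:m[1]+60,m[0]:m[0]+60,::-1],None,fx=6,fy=6,interpolation=cv2.INTER_CUBIC).copy()
        cv2.polylines(v,[((uv-m+.5)*6-.5).round().astype(int)],True,(0,0,255),1); cv2.imwrite(dbg,v)
    return np.round([p0[0]*1000+q[0],p0[1]*1000+q[1],p0[2]+q[2],-best.fun],2)
E
python3 - <<'E'
from h4 import *
from bench import cams
s=cams.snapshot('top')
print(edgefit(s,(.4563,-.150,25.4),.084,.058,.038,dbg='pics/g1.png'))
print('narrow',edgefit(s,(.629,-.161,4.2),.084,.030,.034))
s=cams.snapshot('scene')
print(edgefit(s,(.4563,-.150,25.4),.084,.058,.038,dbg='pics/g2.png'))
print('narrow',edgefit(s,(.629,-.161,4.2),.084,.030,.034))
cv2.imwrite('pics/g.png',np.hstack([cv2.imread('pics/g1.png'),cv2.imread('pics/g2.png')]))
E
```

```text
[ 4.5839e+02 -1.5058e+02  2.5230e+01  3.7000e-01]
narrow [ 6.2876e+02 -1.6198e+02  5.1900e+00  2.6000e-01]
[ 4.6012e+02 -1.4881e+02  2.6180e+01  2.4000e-01]
narrow [ 6.3167e+02 -1.6147e+02  4.1600e+00  2.8000e-01]
```

View pics/g.png

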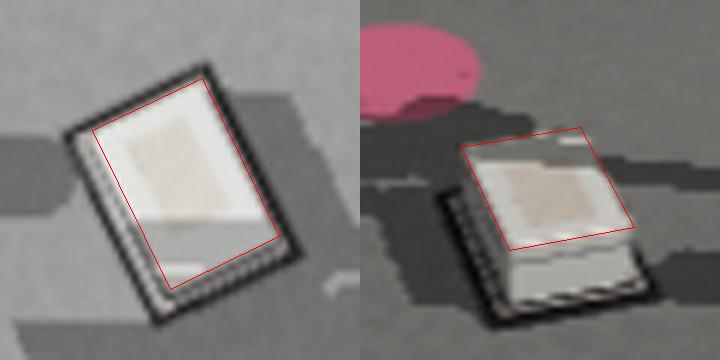

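Overlay: the wide box top fits its red outline well. It sits about 2 mm off centre along its length, yaw matched. The cork reads about 2.7 mm off its ring, so I'll re-grip it and shift it before the flask goes on.

Call:
jog_arm(series=[{"x":0.037,"y":0.0137,"z":0,"rx":-0.4,"ry":0.1,"rz":2.5},{"x":0.037,"y":0.0127,"z":0,"rx":0,"ry":0,"rz":0},{"x":0.037,"y":0.0127,"z":0,"rx":0,"ry":0,"rz":0},{"x":0.037,"y":0.0127,"z":0,"rx":0,"ry":0,"rz":0},{"x":0.037,"y":0.0127,"z":0,"rx":0,"ry":0,"rz":0},{"x":0.037,"y":0.0127,"z":0,"rx":0,"ry":0,"rz":0},{"x":0.037,"y":0.0127,"z":0,"rx":0,"ry":0,"rz":0},{"x":0.037,"y":0.0127,"z":0,"rx":0,"ry":0,"rz":0},{"x":0.037,"y":0.0127,"z":0,"rx":0,"ry":0,"rz":0},{"x":0.037,"y":0.0127,"z":0,"rx":0,"ry":0,"rz":0},{"x":0.02,"y":0.006,"z":0,"rx":0,"ry":0,"rz":0},{"x":0,"y":0,"z":0,"rx":0,"ry":0,"rz":0}])

```text
time: 17.1
tool_pos: [0.4214, -0.3221, 0.191]
ee_rot: [3.136, -0.008, -1.218]
wrist_force: [-0.2, -0.2, -0.5]
width: 0.094
```

```bash
python3 go.py .4434 -.306 .07 -67.5
```

```text
t 17.1 pos [ 421.4 -322.1  191. ] rot [179.67  -0.46 -69.79] w 0.094 F [-0.2 -0.2 -0.5]
rot vec tool deg [ 0.34 -0.45 -2.29]
shift in target axes mm [ -6.4 -26.4 121. ]
shift in tool axes mm [ -8.5 -26.9 120.7]
```

Call:
jog_arm(series=[{"x":-0.006,"y":-0.022,"z":0.02,"rx":0.3,"ry":-0.4,"rz":-2.3},{"x":0,"y":0,"z":0.038,"rx":0,"ry":0,"rz":0},{"x":0,"y":0.002,"z":0.038,"rx":-0.2,"ry":0,"rz":0},{"x":0,"y":0.001,"z":0.02,"rx":-0.1,"ry":0,"rz":0},{"x":0,"y":0,"z":0,"rx":0,"ry":0,"rz":0}])

```text
time: 17.52
tool_pos: [0.4329, -0.3194, 0.073]
ee_rot: [3.137, -0.005, -1.195]
wrist_force: [-0.0, 0.5, -0.4]
width: 0.0942
```

```bash
python3 go.py .4434 -.306 .007 -67.5
```

```text
t 17.52 pos [ 432.9 -319.4   73. ] rot [179.76  -0.3  -68.49] w 0.0942 F [-0.   0.5 -0.4]
rot vec tool deg [ 0.24 -0.3  -0.99]
shift in target axes mm [ -8.3 -14.9  66. ]
shift in tool axes mm [ -8.9 -15.   65.9]
```

Call:
jog_arm(series=[{"x":-0.008,"y":-0.014,"z":0.01,"rx":0.2,"ry":-0.3,"rz":-1},{"x":0,"y":0,"z":0.012,"rx":0,"ry":0,"rz":0},{"x":0,"y":0,"z":0,"rx":0,"ry":0,"rz":0}])

```text
time: 17.77
tool_pos: [0.4426, -0.3067, 0.0506]
ee_rot: [-3.141, 0.001, -1.18]
wrist_force: [-0.6, 0.4, 0.6]
width: 0.0936
```

```bash
python3 go.py .4434 -.306 .007 -67.5
```

```text
t 17.77 pos [ 442.6 -306.7   50.6] rot [-1.7998e+02  4.0000e-02 -6.7610e+01] w 0.0936 F [-0.6  0.4  0.6]
rot vec tool deg [-0.02  0.04 -0.11]
shift in target axes mm [-0.3 -1.  43.6]
shift in tool axes mm [-0.3 -1.  43.6]
```

Call:
jog_arm(series=[{"x":0,"y":0,"z":0.016,"rx":0,"ry":0,"rz":0},{"x":0,"y":0.001,"z":0.016,"rx":-0.2,"ry":0,"rz":0},{"x":0,"y":0.001,"z":0.009,"rx":-0.1,"ry":0,"rz":0},{"x":0,"y":0,"z":0,"rx":0,"ry":0,"rz":0}])

```text
time: 18.1
tool_pos: [0.4449, -0.3094, 0.014]
ee_rot: [-3.141, -0.009, -1.178]
wrist_force: [-0.5, 0.7, 0.3]
width: 0.0944
```

```bash
python3 go.py .4434 -.306 .007 -67.5
```

```text
t 18.1 pos [ 444.9 -309.4   14. ] rot [-179.99   -0.54  -67.48] w 0.0944 F [-0.5  0.7  0.3]
rot vec tool deg [-0.01 -0.54  0.02]
shift in target axes mm [-3.7  0.1  7. ]
shift in tool axes mm [-3.8  0.1  6.9]
```

Call:
jog_arm(series=[{"x":-0.0035,"y":0,"z":0.005,"rx":0,"ry":-0.5,"rz":0},{"x":0,"y":0,"z":0.001,"rx":0,"ry":0,"rz":0},{"x":0,"y":0,"z":0,"rx":0,"ry":0,"rz":0}])

```text
time: 18.35
tool_pos: [0.4453, -0.307, 0.0105]
ee_rot: [-3.139, -0.004, -1.177]
wrist_force: [-0.2, -0.3, -0.1]
width: 0.0939
```

```bash
python3 go.py .4434 -.306 .007 -67.5
```

```text
t 18.35 pos [ 445.3 -307.    10.5] rot [-179.85   -0.24  -67.45] w 0.0939 F [-0.2 -0.3 -0.1]
rot vec tool deg [-0.15 -0.24  0.05]
shift in target axes mm [-1.6  1.4  3.5]
shift in tool axes mm [-1.6  1.4  3.5]
```

Call:
jog_arm(series=[{"x":0,"y":0,"z":0,"rx":0,"ry":0,"rz":0},{"x":0,"y":0,"z":0,"rx":0,"ry":0,"rz":0},{"x":0,"y":0,"z":0,"rx":0,"ry":0,"rz":0},{"x":0,"y":0,"z":0,"rx":0,"ry":0,"rz":0},{"x":0,"y":0,"z":0,"rx":0,"ry":0,"rz":0}], claw=0)

```text
time: 18.77
tool_pos: [0.4468, -0.3083, 0.0134]
ee_rot: [-3.137, -0.009, -1.177]
wrist_force: [0.4, -0.1, -0.8]
width: 0.0642
```

```bash
python3 go.py .4434 -.306 .007 -67.5
```

```text
t 18.77 pos [ 446.8 -308.3   13.4] rot [-179.72   -0.49  -67.46] w 0.0642 F [ 0.4 -0.1 -0.8]
rot vec tool deg [-0.28 -0.49  0.04]
shift in target axes mm [-3.4  2.3  6.4]
shift in tool axes mm [-3.5  2.3  6.3]
```

Call:
jog_arm(series=[{"x":-0.002,"y":0.001,"z":0.003,"rx":-0.2,"ry":-0.4,"rz":0},{"x":0,"y":0,"z":0.001,"rx":0,"ry":0,"rz":0}])

```text
time: 18.93
tool_pos: [0.4465, -0.308, 0.0122]
ee_rot: [-3.138, -0.005, -1.177]
wrist_force: [-1.2, 1.5, 3.2]
width: 0.0591
```

```bash
python3 go.py .4425 -.3073 .007 -67.5
python3 - <<'E'
from h3 import *
from bench import cams
s=cams.snapshot('scene');c=proj([[.4425,-.307,.02]],s)[0].astype(int)
cv2.imwrite('pics/w4.png',cv2.resize(s['img'][c[1]-30:c[1]+30,c[0]-30:c[0]+30,::-1],None,fx=8,fy=8))
E
python3 go.py .4425 -.3073 .007 -67.5
```

```text
t 18.93 pos [ 446.5 -308.    12.2] rot [-179.81   -0.29  -67.46] w 0.0591 F [-1.2  1.5  3.2]
rot vec tool deg [-0.19 -0.29  0.04]
shift in target axes mm [-2.1  3.4  5.2]
shift in tool axes mm [-2.2  3.4  5.2]
t 18.98 pos [ 446.5 -308.    12.2] rot [-179.81   -0.31  -67.46] w 0.059 F [-1.5  0.   5.6]
rot vec tool deg [-0.19 -0.31  0.04]
shift in target axes mm [-2.2  3.4  5.2]
shift in tool axes mm [-2.2  3.5  5.2]
```

View pics/w4.png

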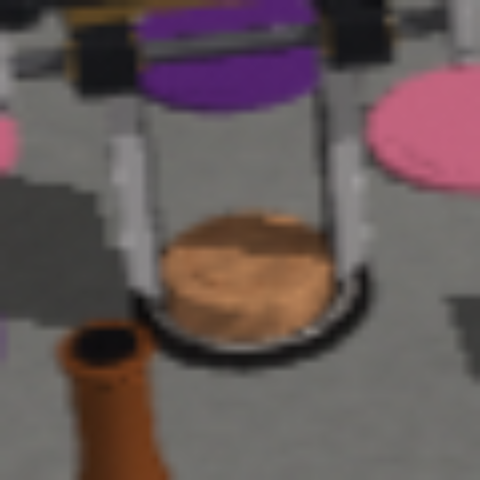

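Call:
jog_arm(series=[{"x":-0.0005,"y":0.003,"z":-0.001,"rx":0,"ry":0,"rz":0},{"x":0,"y":0,"z":0,"rx":0,"ry":0,"rz":0}])

```text
time: 19.15
tool_pos: [0.4434, -0.3088, 0.0133]
ee_rot: [-3.138, -0.005, -1.177]
wrist_force: [0.3, -0.5, 0.1]
width: 0.0592
```

```bash
python3 go.py .4450 -.3088 .0125 -67.5
```

```text
t 19.15 pos [ 443.4 -308.8   13.3] rot [-179.81   -0.31  -67.45] w 0.0592 F [ 0.3 -0.5  0.1]
rot vec tool deg [-0.19 -0.31  0.05]
shift in target axes mm [ 0.6 -1.4  0.8]
shift in tool axes mm [ 0.6 -1.4  0.8]
```

Call:
jog_arm(series=[{"x":0,"y":-0.0015,"z":0.001,"rx":0,"ry":0,"rz":0},{"x":0,"y":0,"z":0.001,"rx":0,"ry":0,"rz":0}])

```text
time: 19.32
tool_pos: [0.4446, -0.3084, 0.0122]
ee_rot: [-3.139, -0.005, -1.178]
wrist_force: [-2.6, 2.9, 11.1]
width: 0.059
```

```bash
python3 go.py .4450 -.3088 .0125 -67.5
```

```text
t 19.32 pos [ 444.6 -308.4   12.2] rot [-179.83   -0.31  -67.47] w 0.059 F [-2.6  2.9 11.1]
rot vec tool deg [-0.17 -0.31  0.03]
shift in target axes mm [ 0.5 -0.2 -0.3]
shift in tool axes mm [ 0.5 -0.2 -0.3]
```

Good. Release and back off straight up, then go clear for a top view.

Call:
jog_arm(series=[{"x":0,"y":0,"z":-0.0005,"rx":0,"ry":0,"rz":0},{"x":0,"y":0,"z":0,"rx":0,"ry":0,"rz":0},{"x":0,"y":0,"z":0,"rx":0,"ry":0,"rz":0},{"x":0,"y":0,"z":0,"rx":0,"ry":0,"rz":0},{"x":0,"y":0,"z":-0.02,"rx":0,"ry":0,"rz":0},{"x":0,"y":0,"z":-0.035,"rx":0,"ry":0,"rz":0},{"x":0,"y":0,"z":-0.04,"rx":0,"ry":0,"rz":0},{"x":0,"y":0,"z":-0.04,"rx":0,"ry":0,"rz":0},{"x":0,"y":0,"z":-0.03,"rx":0,"ry":0,"rz":0}], claw=1)

```text
time: 20.07
tool_pos: [0.4382, -0.3025, 0.1687]
ee_rot: [3.132, 0.021, -1.178]
wrist_force: [-0.0, -0.2, 0.7]
width: 0.0943
```

Call:
jog_arm(series=[{"x":-0.04,"y":0,"z":0,"rx":0,"ry":0,"rz":0},{"x":-0.04,"y":0,"z":0,"rx":0,"ry":0,"rz":0},{"x":-0.04,"y":0,"z":0,"rx":0,"ry":0,"rz":0},{"x":-0.04,"y":0,"z":0,"rx":0,"ry":0,"rz":0},{"x":-0.04,"y":0,"z":0,"rx":0,"ry":0,"rz":0},{"x":-0.04,"y":0,"z":0,"rx":0,"ry":0,"rz":0},{"x":-0.04,"y":0,"z":0,"rx":0,"ry":0,"rz":0},{"x":0,"y":0,"z":0,"rx":0,"ry":0,"rz":0}])

```text
time: 20.73
tool_pos: [0.332, -0.0396, 0.1789]
ee_rot: [-3.14, 0.006, -1.183]
wrist_force: [-0.1, -1.1, -0.6]
width: 0.0938
```

```bash
python3 go.py .608 -.2997 .17 -67.5; python3 - <<'E'
from h3 import *
from bench import cams
s=cams.snapshot('top')
cv2.imwrite('pics/t4.png',cv2.resize(s['img'][130:280,300:480,::-1],None,fx=4,fy=4))
print(flat(s,(395,213),.02,'sat',half=20)); print(flask_fit(s,(382,145,20,21),(.608,-.29)))
E
```

```text
t 20.73 pos [332.  -39.6 178.9] rot [-179.88    0.33  -67.81] w 0.0938 F [-0.1 -1.1 -0.6]
rot vec tool deg [-0.12  0.33 -0.31]
shift in target axes mm [ 345.9 -155.4    8.9]
shift in tool axes mm [ 345.1 -157.3    7.3]
{'cen': array([ 442.7, -306.7]), 'rect': array([ 442.6, -306.9]), 'size': array([60.6, 62.1]), 'pca': np.float64(102.1), 'rectyaw': 88.7, 'area': 2941}
(array([ 608.3, -299.9]), np.float64(0.049))
```

View pics/t4.png

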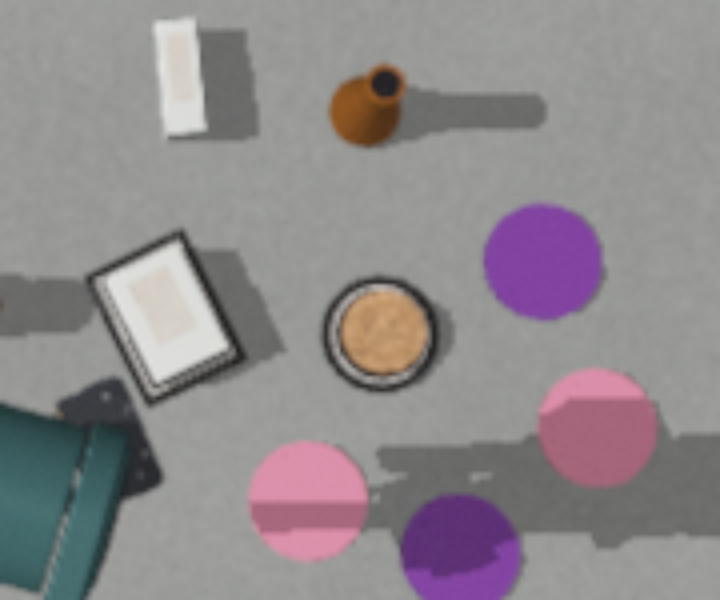

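Cork is now within about 0.7 mm of the mat's centre. On to the flask.

Call:
jog_arm(series=[{"x":0.034,"y":-0.0155,"z":0,"rx":0,"ry":0.3,"rz":-0.3},{"x":0.034,"y":-0.0155,"z":0,"rx":0,"ry":0,"rz":0},{"x":0.034,"y":-0.0155,"z":0,"rx":0,"ry":0,"rz":0},{"x":0.034,"y":-0.0155,"z":0,"rx":0,"ry":0,"rz":0},{"x":0.034,"y":-0.0155,"z":0,"rx":0,"ry":0,"rz":0},{"x":0.034,"y":-0.0155,"z":0,"rx":0,"ry":0,"rz":0},{"x":0.034,"y":-0.0155,"z":0,"rx":0,"ry":0,"rz":0},{"x":0.034,"y":-0.0155,"z":0,"rx":0,"ry":0,"rz":0},{"x":0.02,"y":-0.009,"z":0,"rx":0,"ry":0,"rz":0},{"x":0,"y":0,"z":0,"rx":0,"ry":0,"rz":0}])

```text
time: 21.62
tool_pos: [0.5785, -0.2845, 0.1724]
ee_rot: [-3.141, -0.007, -1.184]
wrist_force: [-0.9, 0.0, 0.2]
width: 0.0938
```

```bash
python3 go.py .608 -.3005 .13 -67.5
```

```text
t 21.62 pos [ 578.5 -284.5  172.4] rot [-179.97   -0.4   -67.83] w 0.0938 F [-0.9  0.   0.2]
rot vec tool deg [-0.03 -0.4  -0.33]
shift in target axes mm [ 26.1 -21.1  42.4]
shift in tool axes mm [ 25.6 -21.3  42.5]
```

Call:
jog_arm(series=[{"x":0.015,"y":-0.013,"z":0,"rx":0,"ry":-0.4,"rz":-0.3},{"x":0.008,"y":-0.006,"z":0.005,"rx":0,"ry":0,"rz":0},{"x":0,"y":0,"z":0.008,"rx":0,"ry":0,"rz":0},{"x":0,"y":0,"z":0,"rx":0,"ry":0,"rz":0},{"x":0,"y":0,"z":0,"rx":0,"ry":0,"rz":0}])

```text
time: 22.03
tool_pos: [0.6012, -0.3043, 0.1506]
ee_rot: [3.133, 0.01, -1.186]
wrist_force: [-0.9, -1.0, 0.2]
width: 0.0943
```

```bash
python3 go.py .608 -.3005 .12 -67.5
```

```text
t 22.03 pos [ 601.2 -304.3  150.6] rot [179.53   0.56 -67.92] w 0.0943 F [-0.9 -1.   0.2]
rot vec tool deg [ 0.46  0.56 -0.42]
shift in target axes mm [-0.9 -7.7 30.6]
shift in tool axes mm [-0.6 -8.  30.5]
```

Call:
jog_arm(series=[{"x":-0.001,"y":-0.008,"z":0.008,"rx":0.4,"ry":0.5,"rz":-0.4},{"x":0,"y":0,"z":0.01,"rx":0,"ry":0,"rz":0},{"x":0,"y":0,"z":0,"rx":0,"ry":0,"rz":0}])

```text
time: 22.28
tool_pos: [0.6059, -0.2997, 0.1326]
ee_rot: [3.14, 0.001, -1.179]
wrist_force: [-0.4, -0.1, -1.2]
width: 0.0937
```

```bash
python3 go.py .608 -.3005 .08 -67.5
```

```text
t 22.28 pos [ 605.9 -299.7  132.6] rot [ 1.7991e+02  4.0000e-02 -6.7540e+01] w 0.0937 F [-0.4 -0.1 -1.2]
rot vec tool deg [ 0.09  0.04 -0.04]
shift in target axes mm [ 1.5 -1.6 52.6]
shift in tool axes mm [ 1.6 -1.7 52.6]
```

Now down around the neck (tips ±47 mm away from a 29 mm lip).

Call:
jog_arm(series=[{"x":0.001,"y":-0.001,"z":0.02,"rx":0,"ry":0,"rz":0},{"x":0,"y":0,"z":0.02,"rx":0,"ry":0,"rz":0},{"x":0,"y":0.001,"z":0.015,"rx":-0.2,"ry":0,"rz":0},{"x":0,"y":0,"z":0,"rx":0,"ry":0,"rz":0}])

```text
time: 22.62
tool_pos: [0.6051, -0.3003, 0.08]
ee_rot: [3.139, -0.003, -1.178]
wrist_force: [-0.4, 0.3, -0.4]
width: 0.0942
```

```bash
python3 go.py .608 -.3005 .06 -67.5
```

```text
t 22.62 pos [ 605.1 -300.3   80. ] rot [179.82  -0.2  -67.5 ] w 0.0942 F [-0.4  0.3 -0.4]
rot vec tool deg [ 0.18 -0.2  -0.  ]
shift in target axes mm [ 1.3 -2.6 20. ]
shift in tool axes mm [ 1.2 -2.6 20. ]
```

Call:
jog_arm(series=[{"x":0.001,"y":-0.002,"z":0.01,"rx":0.2,"ry":-0.2,"rz":0},{"x":0,"y":0,"z":0.008,"rx":0,"ry":0,"rz":0},{"x":0,"y":0,"z":0,"rx":0,"ry":0,"rz":0}])

```text
time: 22.87
tool_pos: [0.6076, -0.3006, 0.0633]
ee_rot: [-3.139, -0.002, -1.178]
wrist_force: [-0.5, -0.8, -0.7]
width: 0.0941
```

```bash
python3 go.py .608 -.3005 .06 -67.5; python3 - <<'E'
from h3 import *
from bench import cams
s=cams.snapshot('scene');c=proj([[.608,-.3,.08]],s)[0].astype(int)
cv2.imwrite('pics/fl.png',cv2.resize(s['img'][c[1]-35:c[1]+40,c[0]-40:c[0]+40,::-1],None,fx=7,fy=7,interpolation=cv2.INTER_CUBIC))
print(c)
E
```

```text
t 22.87 pos [ 607.6 -300.6   63.3] rot [-1.7986e+02 -1.1000e-01 -6.7500e+01] w 0.0941 F [-0.5 -0.8 -0.7]
rot vec tool deg [-0.14 -0.11 -0.  ]
shift in target axes mm [ 0.  -0.5  3.3]
shift in tool axes mm [ 0.  -0.5  3.3]
[225 213]
```

View pics/fl.png

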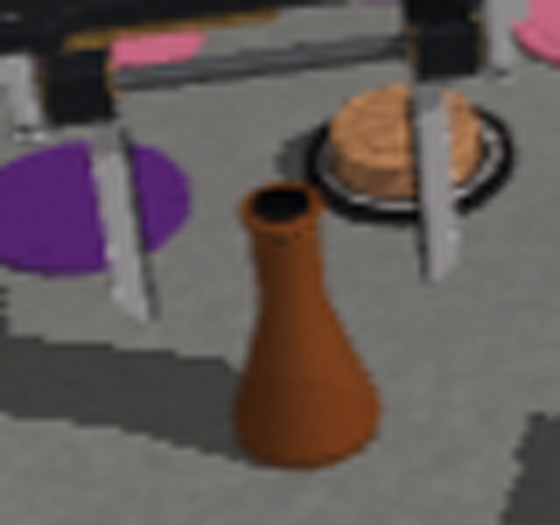

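Call:
jog_arm(series=[{"x":0,"y":0,"z":0.006,"rx":-0.1,"ry":-0.1,"rz":0},{"x":0,"y":0,"z":0.001,"rx":0,"ry":0,"rz":0},{"x":0,"y":0,"z":0,"rx":0,"ry":0,"rz":0}])

```text
time: 23.17
tool_pos: [0.6091, -0.3016, 0.0589]
ee_rot: [-3.138, -0.004, -1.178]
wrist_force: [-0.2, -0.9, -0.3]
width: 0.0941
```

```bash
python3 go.py .608 -.3005 .0565 -67.5
```

```text
t 23.17 pos [ 609.1 -301.6   58.9] rot [-179.81   -0.23  -67.5 ] w 0.0941 F [-0.2 -0.9 -0.3]
rot vec tool deg [-0.19 -0.23 -0.  ]
shift in target axes mm [-1.4  0.5  2.4]
shift in tool axes mm [-1.4  0.6  2.4]
```

Call:
jog_arm(series=[{"x":-0.0014,"y":0.0005,"z":0.002,"rx":-0.2,"ry":-0.2,"rz":0},{"x":0,"y":0,"z":0,"rx":0,"ry":0,"rz":0},{"x":0,"y":0,"z":0,"rx":0,"ry":0,"rz":0},{"x":0,"y":0,"z":0,"rx":0,"ry":0,"rz":0}], claw=0.45)

```text
time: 23.5
tool_pos: [0.6087, -0.3008, 0.058]
ee_rot: [-3.141, -0.002, -1.178]
wrist_force: [0.4, 0.5, -0.3]
width: 0.0709
```

```bash
python3 go.py .608 -.3005 .0565 -67.5
```

```text
t 23.5 pos [ 608.7 -300.8   58. ] rot [-1.7996e+02 -1.0000e-01 -6.7490e+01] w 0.0709 F [ 0.4  0.5 -0.3]
rot vec tool deg [-0.04 -0.1   0.01]
shift in target axes mm [-0.5  0.5  1.5]
shift in tool axes mm [-0.5  0.5  1.5]
```

Call:
jog_arm(series=[{"x":-0.0005,"y":0.0005,"z":0.001,"rx":0,"ry":-0.1,"rz":0},{"x":0,"y":0,"z":0,"rx":0,"ry":0,"rz":0},{"x":0,"y":0,"z":0,"rx":0,"ry":0,"rz":0},{"x":0,"y":0,"z":0,"rx":0,"ry":0,"rz":0}], claw=0.38)

```text
time: 23.83
tool_pos: [0.6081, -0.3006, 0.0574]
ee_rot: [-3.14, -0.0, -1.178]
wrist_force: [0.4, 0.2, -0.2]
width: 0.0443
```

```bash
python3 go.py .608 -.3005 .0565 -67.5; python3 - <<'E'
from h3 import *
from bench import cams
s=cams.snapshot('scene');c=proj([[.608,-.3,.08]],s)[0].astype(int)
cv2.imwrite('pics/fl2.png',cv2.resize(s['img'][c[1]-35:c[1]+40,c[0]-40:c[0]+40,::-1],None,fx=7,fy=7,interpolation=cv2.INTER_CUBIC))
E
```

```text
t 23.83 pos [ 608.1 -300.6   57.4] rot [-1.7993e+02 -3.0000e-02 -6.7490e+01] w 0.0443 F [ 0.4  0.2 -0.2]
rot vec tool deg [-0.07 -0.03  0.01]
shift in target axes mm [-0.1  0.1  0.9]
shift in tool axes mm [-0.1  0.1  0.9]
```

View pics/fl2.png

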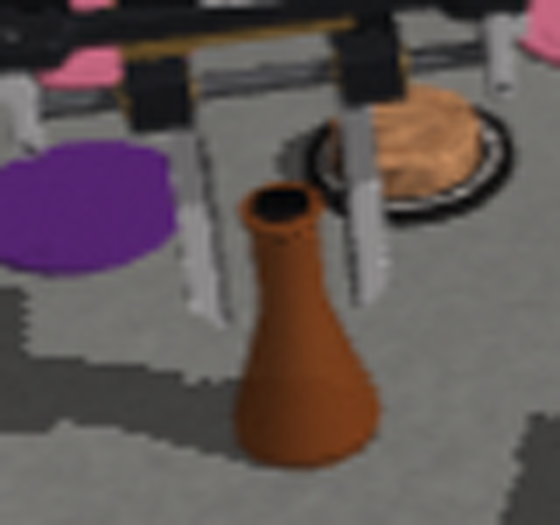

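Neck is centred between the tips (inner edges ≈230 and ≈352, neck ≈291). Closing.

Call:
jog_arm(series=[{"x":0,"y":0,"z":0,"rx":0,"ry":0,"rz":0},{"x":0,"y":0,"z":0,"rx":0,"ry":0,"rz":0},{"x":0,"y":0,"z":0,"rx":0,"ry":0,"rz":0},{"x":0,"y":0,"z":0,"rx":0,"ry":0,"rz":0}], claw=0)

```text
time: 24.22
tool_pos: [0.6082, -0.3004, 0.0574]
ee_rot: [-3.14, -0.0, -1.178]
wrist_force: [-0.4, -0.1, -0.2]
width: 0.027
```

```bash
python3 go.py .4425 -.3075 .16 -67.5
```

```text
t 24.22 pos [ 608.2 -300.4   57.4] rot [-1.7993e+02 -1.0000e-02 -6.7490e+01] w 0.027 F [-0.4 -0.1 -0.2]
rot vec tool deg [-0.07 -0.01  0.01]
shift in target axes mm [ -56.9  155.8 -102.6]
shift in tool axes mm [ -56.9  155.6 -102.8]
```

Call:
jog_arm(series=[{"x":0,"y":0,"z":0,"rx":0,"ry":0,"rz":0},{"x":0,"y":0,"z":0,"rx":0,"ry":0,"rz":0},{"x":0,"y":0,"z":-0.004,"rx":0,"ry":0,"rz":0},{"x":0,"y":0,"z":-0.015,"rx":0,"ry":0,"rz":0},{"x":0,"y":0,"z":-0.02,"rx":0,"ry":0,"rz":0}])

```text
time: 24.63
tool_pos: [0.6044, -0.2983, 0.0901]
ee_rot: [3.134, 0.011, -1.178]
wrist_force: [-0.1, -0.3, -1.2]
width: 0.0265
```

```bash
python3 go.py .4425 -.3075 .16 -67.5; python3 - <<'E'
from h3 import *
from bench import cams
s=cams.snapshot('scene');c=proj([[.608,-.3,.1]],s)[0].astype(int)
cv2.imwrite('pics/fl3.png',cv2.resize(s['img'][c[1]-35:c[1]+40,c[0]-40:c[0]+40,::-1],None,fx=7,fy=7,interpolation=cv2.INTER_CUBIC))
E
```

```text
t 24.63 pos [ 604.4 -298.3   90.1] rot [179.59   0.63 -67.5 ] w 0.0265 F [-0.1 -0.3 -1.2]
rot vec tool deg [0.41 0.63 0.01]
shift in target axes mm [-53.5 153.1 -69.9]
shift in tool axes mm [-54.2 153.6 -68.3]
```

View pics/fl3.png

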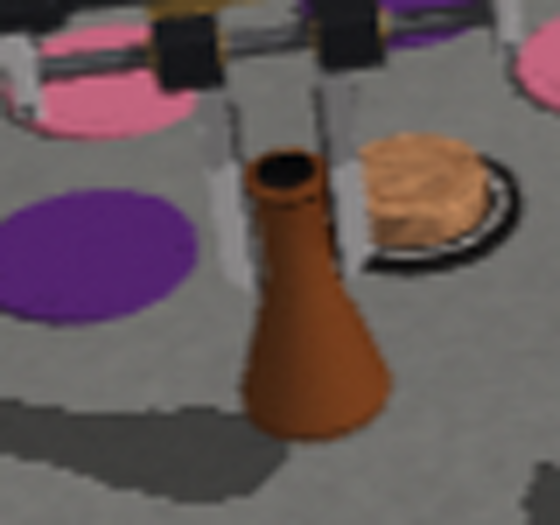

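Call:
jog_arm(series=[{"x":0,"y":0,"z":-0.025,"rx":0.4,"ry":0.6,"rz":0},{"x":0,"y":0,"z":-0.025,"rx":0,"ry":0,"rz":0},{"x":-0.008,"y":0.023,"z":-0.01,"rx":0,"ry":0,"rz":0},{"x":-0.009,"y":0.026,"z":0,"rx":0,"ry":0,"rz":0},{"x":-0.009,"y":0.026,"z":0,"rx":0,"ry":0,"rz":0},{"x":-0.009,"y":0.026,"z":0,"rx":0,"ry":0,"rz":0},{"x":-0.007,"y":0.02,"z":0,"rx":0,"ry":0,"rz":0},{"x":-0.003,"y":0.009,"z":0,"rx":0,"ry":0,"rz":0},{"x":0,"y":0,"z":0,"rx":0,"ry":0,"rz":0}])

```text
time: 25.43
tool_pos: [0.4662, -0.3084, 0.1568]
ee_rot: [-3.133, -0.012, -1.175]
wrist_force: [0.9, 0.1, -1.6]
width: 0.0266
```

```bash
python3 go.py .443 -.3077 .11 -67.5
```

```text
t 25.43 pos [ 466.2 -308.4  156.8] rot [-179.54   -0.71  -67.35] w 0.0266 F [ 0.9  0.1 -1.6]
rot vec tool deg [-0.47 -0.71  0.15]
shift in target axes mm [-9.5 21.1 46.8]
shift in tool axes mm [-10.2  21.5  46.5]
```

Call:
jog_arm(series=[{"x":-0.008,"y":0.015,"z":0.01,"rx":-0.4,"ry":-0.7,"rz":0.1},{"x":0,"y":0.005,"z":0.015,"rx":0,"ry":0,"rz":0},{"x":0,"y":0.001,"z":0.012,"rx":-0.1,"ry":0,"rz":0},{"x":0,"y":0,"z":0,"rx":0,"ry":0,"rz":0}])

```text
time: 25.77
tool_pos: [0.447, -0.31, 0.1194]
ee_rot: [-3.137, -0.004, -1.177]
wrist_force: [-0.9, 0.3, -0.6]
width: 0.0267
```

```bash
python3 go.py .443 -.3077 .10 -67.5
```

```text
t 25.77 pos [ 447.  -310.   119.4] rot [-179.76   -0.25  -67.44] w 0.0267 F [-0.9  0.3 -0.6]
rot vec tool deg [-0.24 -0.25  0.07]
shift in target axes mm [-3.7  2.8 19.4]
shift in tool axes mm [-3.8  2.9 19.4]
```

Call:
jog_arm(series=[{"x":-0.0035,"y":0.003,"z":0.01,"rx":-0.2,"ry":-0.2,"rz":0},{"x":0,"y":0,"z":0.008,"rx":0,"ry":0,"rz":0},{"x":0,"y":0,"z":0,"rx":0,"ry":0,"rz":0}])

```text
time: 26.02
tool_pos: [0.445, -0.3075, 0.0994]
ee_rot: [-3.14, -0.0, -1.175]
wrist_force: [-0.2, 0.4, -2.3]
width: 0.0268
```

```bash
python3 go.py .443 -.3077 .079 -67.5; python3 - <<'E'
from h3 import *
from bench import cams
for n in('scene','top'):
    s=cams.snapshot(n);c=proj([[.443,-.307,.06]],s)[0].astype(int);print(c)
    cv2.imwrite(f'pics/p{n}.png',cv2.resize(s['img'][c[1]-30:c[1]+30,c[0]-30:c[0]+30,::-1],None,fx=6.6,fy=6.6,interpolation=cv2.INTER_CUBIC))
cv2.imwrite('pics/p.png',np.hstack([cv2.imread(f'pics/p{n}.png') for n in('scene','top')]))
E
```

```text
t 26.02 pos [ 445.  -307.5   99.4] rot [-1.7993e+02 -2.0000e-02 -6.7340e+01] w 0.0268 F [-0.2  0.4 -2.3]
rot vec tool deg [-0.07 -0.02  0.16]
shift in target axes mm [-0.6  1.9 20.4]
shift in tool axes mm [-0.6  1.9 20.4]
[241 183]
[397 211]
```

View pics/p.png

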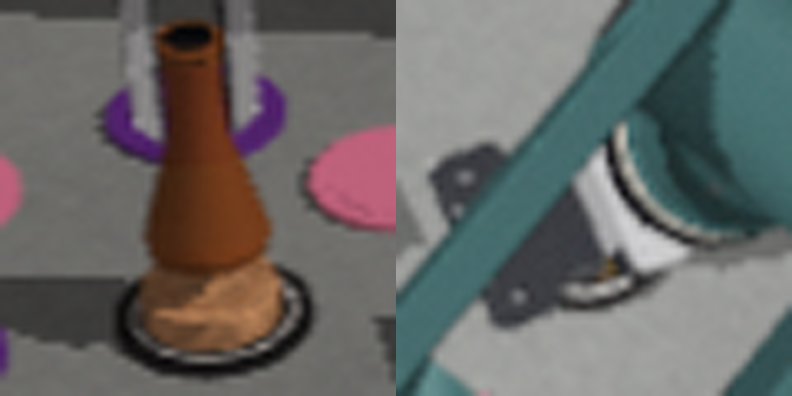

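```bash
python3 - <<'E'
from h4 import *
from bench import cams
s=cams.snapshot('scene')
bb=(232,156,22,40)
# flask fit, saturation-based, ignoring cork: mask with hue/darkness
x,y,w,h=222,150,44,70
K=8
im=np.clip(cv2.resize(s['img'][y:y+h,x:x+w].astype(np.float32),None,fx=K,fy=K,interpolation=cv2.INTER_CUBIC),0,255)
hsv=cv2.cvtColor(im.astype(np.uint8),cv2.COLOR_RGB2HSV)
am=((hsv[...,0]<18)&(hsv[...,1]>150)).astype(np.uint8)
ck=((hsv[...,0]<22)&(hsv[...,1]>60)&(hsv[...,1]<=165)&(im[...,0]>115)).astype(np.uint8)
v=im[:,:,::-1].astype(np.uint8).copy()
def big(m):
    m=cv2.morphologyEx(m,cv2.MORPH_OPEN,np.ones((5,5)));n,l,st,_=cv2.connectedComponentsWithStats(m);return (l==1+np.argmax(st[1:,4])).astype(np.uint8)
am=big(am);ck=big(ck)
for m,c in((am,(0,0,255)),(ck,(255,0,0))): cv2.drawContours(v,cv2.findContours(m,0,1)[0],-1,c,1)
# left/right extents per row
def ext(m,row):
    r=np.where(m[row])[0]; return (r.min()/K+x,r.max()/K+x) if len(r) else None
def fl(p,z0):
    o=np.zeros(am.shape,np.uint8);t=np.linspace(0,2*np.pi,48)
    R_=[(proj(np.c_[p[0]+r*np.cos(t),p[1]+r*np.sin(t),np.full(48,z0+z)],s)-[x,y]+.5)*K-.5 for z,r in PROF]
    for a,b in zip(R_,R_[1:]): cv2.fillPoly(o,[cv2.convexHull((np.vstack([a,b])*16).astype(np.int32))],1,shift=4)
    return o
f=lambda p:(fl(p[:2]/1000,p[2]/1000)^am).sum()/am.sum()
for z in(38,42,46):
    r=minimize(lambda q:f([q[0],q[1],z]),[443,-307],method='Nelder-Mead',options=dict(initial_simplex=[[443,-307],[450,-307],[443,-300]]));print(z,r.x.round(1),round(r.fun,3))
# cork: visible lower part; left/right extents => y
def cr(p):
    t=np.linspace(0,2*np.pi,48);P=np.vstack([np.c_[p[0]/1000+.03*np.cos(t),p[1]/1000+.03*np.sin(t),np.full(48,z)] for z in(.004,.02)])
    o=np.zeros(am.shape,np.uint8);cv2.fillPoly(o,[cv2.convexHull((((proj(P,s)-[x,y]+.5)*K-.5)*16).astype(np.int32))],1,shift=4);return o
fc=lambda p:((cr(p)^ck)*(1-cv2.dilate(am,np.ones((9,9))))).sum()/ck.sum()
r=minimize(fc,[443,-307],method='Nelder-Mead',options=dict(initial_simplex=[[443,-307],[450,-307],[443,-300]]));print('cork',r.x.round(1),round(r.fun,3))
cv2.imwrite('pics/q.png',v)
E
```

```text
Traceback (most recent call last):
TypeError: unsupported operand type(s) for /: 'list' and 'int'
```

```bash
cat > chk.py <<'E'
import sys
from h4 import *
from bench import cams
s=cams.snapshot('scene')
x,y,w,h=222,150,44,70
K=8
im=np.clip(cv2.resize(s['img'][y:y+h,x:x+w].astype(np.float32),None,fx=K,fy=K,interpolation=cv2.INTER_CUBIC),0,255)
hsv=cv2.cvtColor(im.astype(np.uint8),cv2.COLOR_RGB2HSV)
am=((hsv[...,0]<18)&(hsv[...,1]>165)&(im[...,0]<150)).astype(np.uint8)
ck=((hsv[...,0]<22)&(hsv[...,1]>60)&(hsv[...,1]<=165)&(im[...,0]>115)).astype(np.uint8)
v=im[:,:,::-1].astype(np.uint8).copy()
def big(m):
    m=cv2.morphologyEx(m,cv2.MORPH_OPEN,np.ones((5,5)));n,l,st,_=cv2.connectedComponentsWithStats(m);return (l==1+np.argmax(st[1:,4])).astype(np.uint8)
am=big(am);ck=big(ck)
for m,c in((am,(0,0,255)),(ck,(255,0,0))): cv2.drawContours(v,cv2.findContours(m,0,1)[0],-1,c,1)
def fl(p,z0):
    o=np.zeros(am.shape,np.uint8);t=np.linspace(0,2*np.pi,48)
    R_=[(proj(np.c_[p[0]+r*np.cos(t),p[1]+r*np.sin(t),np.full(48,z0+z)],s)-[x,y]+.5)*K-.5 for z,r in PROF]
    for a,b in zip(R_,R_[1:]): cv2.fillPoly(o,[cv2.convexHull((np.vstack([a,b])*16).astype(np.int32))],1,shift=4)
    return o
z0=float(sys.argv[1])
for z in(z0-4,z0,z0+4):
    f=lambda q:(fl(np.array(q)/1000,z/1000)^am).sum()/am.sum()
    r=minimize(f,[443,-307],method='Nelder-Mead',options=dict(initial_simplex=[[443,-307],[450,-307],[443,-300]]));print(z,r.x.round(1),round(r.fun,3))
    if z==z0: cv2.drawContours(v,cv2.findContours(fl(r.x/1000,z/1000),0,1)[0],-1,(0,255,0),1)
def cr(p):
    t=np.linspace(0,2*np.pi,48);P=np.vstack([np.c_[p[0]/1000+.03*np.cos(t),p[1]/1000+.03*np.sin(t),np.full(48,z)] for z in(.004,.02)])
    o=np.zeros(am.shape,np.uint8);cv2.fillPoly(o,[cv2.convexHull((((proj(P,s)-[x,y]+.5)*K-.5)*16).astype(np.int32))],1,shift=4);return o
fc=lambda p:((cr(p)^ck)*(1-cv2.dilate(am,np.ones((9,9))))).sum()/ck.sum()
r=minimize(fc,[443,-307],method='Nelder-Mead',options=dict(initial_simplex=[[443,-307],[450,-307],[443,-300]]));print('cork',r.x.round(1),round(r.fun,3))
cv2.drawContours(v,cv2.findContours(cr(r.x),0,1)[0],-1,(0,255,255),1)
cv2.imwrite(sys.argv[2],v)
E
python3 chk.py 42 pics/q.png; python3 go.py .443 -.3077 .079 -67.5
```

```text
38.0 [ 435.4 -310.2] 0.203
42.0 [ 440.9 -307.7] 0.217
46.0 [ 448.5 -304.9] 0.231
cork [ 437.3 -306.6] 0.512
t 26.22 pos [ 445.7 -308.4  101.9] rot [-179.84   -0.22  -67.35] w 0.027 F [-0.7  0.5 -1.3]
rot vec tool deg [-0.16 -0.22  0.15]
shift in target axes mm [-1.7  2.2 22.9]
shift in tool axes mm [-1.8  2.2 22.9]
```

View pics/q.png

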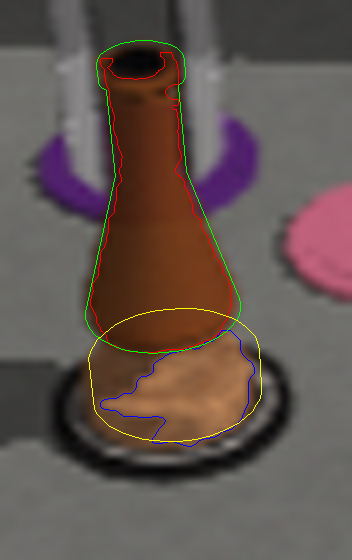

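Call:
jog_arm(series=[{"x":-0.0015,"y":0.002,"z":0.007,"rx":-0.1,"ry":-0.2,"rz":0.1},{"x":0,"y":0.001,"z":0.007,"rx":0,"ry":0,"rz":0},{"x":0,"y":0,"z":0.001,"rx":0,"ry":0,"rz":0}])

```text
time: 26.47
tool_pos: [0.4435, -0.3092, 0.088]
ee_rot: [-3.139, -0.004, -1.177]
wrist_force: [0.5, 0.2, -1.4]
width: 0.027
```

```bash
python3 go.py .443 -.3079 .079 -67.5
```

```text
t 26.47 pos [ 443.5 -309.2   88. ] rot [-179.83   -0.25  -67.45] w 0.027 F [ 0.5  0.2 -1.4]
rot vec tool deg [-0.17 -0.25  0.05]
shift in target axes mm [-1.4 -0.1  9. ]
shift in tool axes mm [-1.4 -0.   9. ]
```

Call:
jog_arm(series=[{"x":-0.0015,"y":0,"z":0.005,"rx":-0.2,"ry":-0.2,"rz":0},{"x":0,"y":0.0005,"z":0.003,"rx":0,"ry":0,"rz":0}])

```text
time: 26.63
tool_pos: [0.4424, -0.3081, 0.0795]
ee_rot: [3.141, -0.001, -1.178]
wrist_force: [-0.5, 0.6, -1.3]
width: 0.0268
```

```bash
python3 go.py .443 -.3079 .0785 -67.5
```

```text
t 26.63 pos [ 442.4 -308.1   79.5] rot [ 1.7998e+02 -6.0000e-02 -6.7470e+01] w 0.0268 F [-0.5  0.6 -1.3]
rot vec tool deg [ 0.02 -0.06  0.03]
shift in target axes mm [ 0.  -0.7  1. ]
shift in tool axes mm [ 0.  -0.7  1. ]
```

Call:
jog_arm(series=[{"x":0,"y":-0.0005,"z":0.001,"rx":0,"ry":0,"rz":0},{"x":0,"y":0,"z":0.0005,"rx":0,"ry":0,"rz":0}])

```text
time: 26.8
tool_pos: [0.4425, -0.3076, 0.0773]
ee_rot: [3.141, 0.0, -1.178]
wrist_force: [0.1, 0.4, 2.8]
width: 0.0266
```

```bash
python3 go.py .443 -.3079 .0775 -67.5;python3 chk.py 20 pics/q2.png
```

```text
t 26.8 pos [ 442.5 -307.6   77.3] rot [179.95   0.   -67.48] w 0.0266 F [0.1 0.4 2.8]
rot vec tool deg [0.05 0.   0.02]
shift in target axes mm [ 0.4 -0.3 -0.2]
shift in tool axes mm [ 0.4 -0.3 -0.2]
16.0 [ 435.2 -308.8] 0.186
20.0 [ 441. -306.] 0.2
24.0 [ 446.1 -305.1] 0.213
cork [ 437.8 -305.9] 0.561
```

View pics/q2.png

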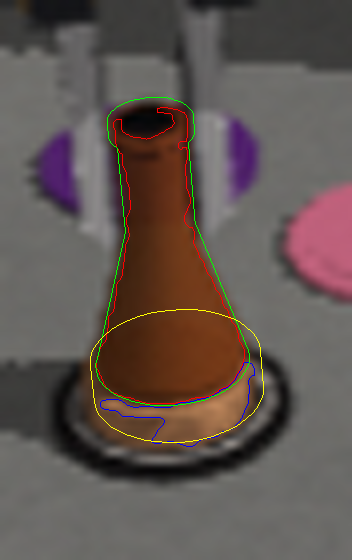

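Flask rests on the cork, centred (flask edges 97 to 248, cork about 88 to 258 px in the crop), and upright. Releasing.

Call:
jog_arm(series=[{"x":0,"y":0,"z":0,"rx":0,"ry":0,"rz":0},{"x":0,"y":0,"z":0,"rx":0,"ry":0,"rz":0},{"x":0,"y":0,"z":0,"rx":0,"ry":0,"rz":0},{"x":0,"y":0,"z":0,"rx":0,"ry":0,"rz":0}], claw=0.6)

```text
time: 27.18
tool_pos: [0.4434, -0.3085, 0.0788]
ee_rot: [-3.141, -0.003, -1.178]
wrist_force: [-1.1, -0.4, -1.1]
width: 0.0503
```

```bash
python3 go.py .4425 -.3076 .08 -67.5
```

```text
t 27.18 pos [ 443.4 -308.5   78.8] rot [-179.97   -0.18  -67.47] w 0.0503 F [-1.1 -0.4 -1.1]
rot vec tool deg [-0.03 -0.18  0.03]
shift in target axes mm [-1.2  0.5 -1.2]
shift in tool axes mm [-1.2  0.5 -1.2]
```

Call:
jog_arm(series=[{"x":-0.001,"y":0,"z":0,"rx":0,"ry":0,"rz":0},{"x":0,"y":0,"z":0,"rx":0,"ry":0,"rz":0},{"x":0,"y":0,"z":-0.01,"rx":0,"ry":0,"rz":0},{"x":0,"y":0,"z":-0.025,"rx":0,"ry":0,"rz":0},{"x":0,"y":0,"z":-0.03,"rx":0,"ry":0,"rz":0},{"x":0,"y":0,"z":-0.035,"rx":0,"ry":0,"rz":0},{"x":0,"y":0,"z":-0.03,"rx":0,"ry":0,"rz":0},{"x":0,"y":0,"z":0,"rx":0,"ry":0,"rz":0}], claw=1)

```text
time: 27.85
tool_pos: [0.4412, -0.3058, 0.2148]
ee_rot: [3.14, 0.002, -1.178]
wrist_force: [-0.2, 0.5, 1.7]
width: 0.0937
```

```bash
python3 go.py .629 -.1615 .17 -85.5;python3 chk.py 20 pics/q3.png
```

```text
t 27.85 pos [ 441.2 -305.8  214.8] rot [ 1.7989e+02  1.0000e-01 -6.7470e+01] w 0.0937 F [-0.2  0.5  1.7]
rot vec tool deg [ 0.13  0.08 18.03]
shift in target axes mm [-129.1 -198.5   44.8]
shift in tool axes mm [ -61.3 -228.8   44.5]
16.0 [ 435.3 -308.5] 0.224
20.0 [ 440.9 -306.4] 0.241
24.0 [ 446.1 -304.7] 0.254
cork [ 437.2 -306.1] 0.594
```

View pics/q3.png

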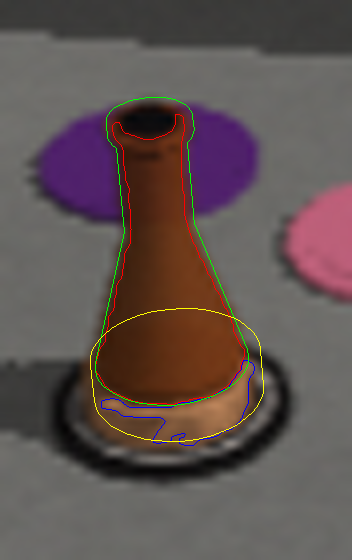

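The flask stands upright and free on the cork. Now the narrow box.

Call:
jog_arm(series=[{"x":0,"y":0,"z":0,"rx":0,"ry":0,"rz":6},{"x":0,"y":0,"z":0,"rx":0,"ry":0,"rz":6},{"x":0,"y":0,"z":0,"rx":0,"ry":0,"rz":5},{"x":-0.02,"y":-0.031,"z":0,"rx":0,"ry":0,"rz":0},{"x":-0.02,"y":-0.031,"z":0,"rx":0,"ry":0,"rz":0},{"x":-0.02,"y":-0.031,"z":0,"rx":0,"ry":0,"rz":0},{"x":-0.02,"y":-0.031,"z":0,"rx":0,"ry":0,"rz":0},{"x":-0.02,"y":-0.031,"z":0,"rx":0,"ry":0,"rz":0},{"x":-0.01,"y":-0.015,"z":0,"rx":0,"ry":0,"rz":0},{"x":0,"y":0,"z":0,"rx":0,"ry":0,"rz":0}])

```text
time: 28.73
tool_pos: [0.6027, -0.1773, 0.2022]
ee_rot: [3.124, 0.009, -1.498]
wrist_force: [-1.2, -0.4, -0.4]
width: 0.0944
```

```bash
python3 go.py .629 -.1615 .08 -85.5
```

```text
t 28.73 pos [ 602.7 -177.3  202.2] rot [179.     0.5  -85.82] w 0.0944 F [-1.2 -0.4 -0.4]
rot vec tool deg [ 0.99  0.51 -0.32]
shift in target axes mm [-13.7 -27.5 122.2]
shift in tool axes mm [-12.8 -29.5 121.9]
```

Call:
jog_arm(series=[{"x":-0.012,"y":-0.022,"z":0.02,"rx":1,"ry":0.5,"rz":-0.3},{"x":0,"y":0,"z":0.035,"rx":0,"ry":0,"rz":0},{"x":0,"y":0,"z":0.035,"rx":0,"ry":0,"rz":0},{"x":0,"y":0,"z":0.015,"rx":0,"ry":0,"rz":0},{"x":0,"y":0,"z":0,"rx":0,"ry":0,"rz":0}])

```text
time: 29.15
tool_pos: [0.6216, -0.1641, 0.0908]
ee_rot: [3.138, -0.002, -1.491]
wrist_force: [0.1, 0.3, -0.7]
width: 0.0941
```

```bash
python3 go.py .629 -.1615 .05 -85.5
```

```text
t 29.15 pos [ 621.6 -164.1   90.8] rot [ 1.7981e+02 -9.0000e-02 -8.5410e+01] w 0.0941 F [ 0.1  0.3 -0.7]
rot vec tool deg [ 0.18 -0.09  0.09]
shift in target axes mm [-2.1 -7.6 40.8]
shift in tool axes mm [-2.1 -7.8 40.8]
```

Call:
jog_arm(series=[{"x":-0.002,"y":-0.007,"z":0.018,"rx":0.2,"ry":0,"rz":0},{"x":0,"y":0,"z":0.018,"rx":0,"ry":0,"rz":0},{"x":0,"y":0.001,"z":0.01,"rx":-0.1,"ry":0,"rz":0},{"x":0,"y":0,"z":0,"rx":0,"ry":0,"rz":0}])

```text
time: 29.48
tool_pos: [0.6238, -0.1647, 0.0435]
ee_rot: [3.136, -0.002, -1.494]
wrist_force: [-0.4, 0.8, -0.0]
width: 0.0941
```

```bash
python3 go.py .629 -.1615 .01 -85.5
```

```text
t 29.48 pos [ 623.8 -164.7   43.5] rot [ 1.797e+02 -1.000e-01 -8.562e+01] w 0.0941 F [-0.4  0.8 -0. ]
rot vec tool deg [ 0.3  -0.1  -0.12]
shift in target axes mm [-2.8 -5.4 33.5]
shift in tool axes mm [-2.9 -5.6 33.4]
```

Call:
jog_arm(series=[{"x":-0.003,"y":-0.005,"z":0.013,"rx":0.3,"ry":-0.1,"rz":-0.1},{"x":0,"y":0,"z":0.013,"rx":0,"ry":0,"rz":0},{"x":0,"y":0,"z":0.006,"rx":0,"ry":0,"rz":0},{"x":0,"y":0,"z":0,"rx":0,"ry":0,"rz":0}])

```text
time: 29.82
tool_pos: [0.6294, -0.1643, 0.0148]
ee_rot: [-3.137, -0.003, -1.495]
wrist_force: [-0.7, -0.5, -1.1]
width: 0.0937
```

```bash
python3 go.py .629 -.1615 .01 -85.5
```

```text
t 29.82 pos [ 629.4 -164.3   14.8] rot [-179.73   -0.18  -85.65] w 0.0937 F [-0.7 -0.5 -1.1]
rot vec tool deg [-0.27 -0.18 -0.15]
shift in target axes mm [-2.8  0.1  4.8]
shift in tool axes mm [-2.8  0.2  4.8]
```

Call:
jog_arm(series=[{"x":-0.003,"y":0,"z":0.004,"rx":-0.3,"ry":-0.2,"rz":-0.1},{"x":0,"y":0,"z":0.001,"rx":0,"ry":0,"rz":0},{"x":0,"y":0,"z":0,"rx":0,"ry":0,"rz":0},{"x":0,"y":0,"z":0,"rx":0,"ry":0,"rz":0}], claw=0.5)

```text
time: 30.15
tool_pos: [0.6301, -0.1621, 0.0121]
ee_rot: [-3.14, -0.001, -1.493]
wrist_force: [0.6, 0.5, 0.6]
width: 0.0706
```

```bash
python3 go.py .629 -.1615 .01 -85.5
```

```text
t 30.15 pos [ 630.1 -162.1   12.1] rot [-1.7989e+02 -6.0000e-02 -8.5570e+01] w 0.0706 F [0.6 0.5 0.6]
rot vec tool deg [-0.11 -0.06 -0.07]
shift in target axes mm [-0.6  1.1  2.1]
shift in tool axes mm [-0.6  1.1  2.1]
```

Call:
jog_arm(series=[{"x":0,"y":0.001,"z":0.001,"rx":-0.1,"ry":0,"rz":0},{"x":0,"y":0,"z":0,"rx":0,"ry":0,"rz":0},{"x":0,"y":0,"z":0,"rx":0,"ry":0,"rz":0},{"x":0,"y":0,"z":0,"rx":0,"ry":0,"rz":0},{"x":0,"y":0,"z":0,"rx":0,"ry":0,"rz":0},{"x":0,"y":0,"z":0,"rx":0,"ry":0,"rz":0},{"x":0,"y":0,"z":0,"rx":0,"ry":0,"rz":0}], claw=0)

```text
time: 30.73
tool_pos: [0.6302, -0.1625, 0.0131]
ee_rot: [-3.139, -0.003, -1.493]
wrist_force: [0.1, 0.4, -0.4]
width: 0.0296
```

```bash
python3 go.py .4406 .2888 .11 -96.9
```

```text
t 30.73 pos [ 630.2 -162.5   13.1] rot [-1.7983e+02 -1.6000e-01 -8.5550e+01] w 0.0296 F [ 0.1  0.4 -0.4]
rot vec tool deg [-0.19 -0.14 11.35]
shift in target axes mm [-425.3  242.4  -96.9]
shift in tool axes mm [-464.4  153.7  -98.7]
```

Call:
jog_arm(series=[{"x":0,"y":0,"z":-0.02,"rx":0,"ry":0,"rz":0},{"x":0,"y":0,"z":-0.04,"rx":0,"ry":0,"rz":0},{"x":0,"y":0,"z":-0.04,"rx":0,"ry":0,"rz":0},{"x":0,"y":0,"z":-0.02,"rx":0,"ry":0,"rz":5},{"x":0,"y":0,"z":0,"rx":0,"ry":0,"rz":5},{"x":-0.032,"y":0.018,"z":0,"rx":0,"ry":0,"rz":0},{"x":-0.032,"y":0.018,"z":0,"rx":0,"ry":0,"rz":0},{"x":-0.032,"y":0.018,"z":0,"rx":0,"ry":0,"rz":0},{"x":-0.032,"y":0.018,"z":0,"rx":0,"ry":0,"rz":0},{"x":-0.032,"y":0.018,"z":0,"rx":0,"ry":0,"rz":0},{"x":-0.032,"y":0.018,"z":0,"rx":0,"ry":0,"rz":0},{"x":-0.032,"y":0.018,"z":0,"rx":0,"ry":0,"rz":0}])

```text
time: 31.73
tool_pos: [0.5247, 0.0756, 0.1325]
ee_rot: [3.138, -0.002, -1.691]
wrist_force: [1.1, 0.0, -0.0]
width: 0.0296
```

```bash
python3 go.py .4414 .2887 .11 -96.9
```

```text
t 31.73 pos [524.7  75.6 132.5] rot [ 1.7978e+02 -1.2000e-01 -9.6900e+01] w 0.0296 F [ 1.1  0.  -0. ]
rot vec tool deg [ 0.22 -0.12  0.  ]
shift in target axes mm [-201.6  108.3   22.5]
shift in tool axes mm [-201.6  108.2   22.5]
```

Call:
jog_arm(series=[{"x":-0.032,"y":0.017,"z":0,"rx":0,"ry":0,"rz":0},{"x":-0.032,"y":0.017,"z":0,"rx":0,"ry":0,"rz":0},{"x":-0.032,"y":0.017,"z":0,"rx":0,"ry":0,"rz":0},{"x":-0.032,"y":0.017,"z":0,"rx":0,"ry":0,"rz":0},{"x":-0.026,"y":0.014,"z":0,"rx":0,"ry":0,"rz":0},{"x":-0.01,"y":0.006,"z":0,"rx":0,"ry":0,"rz":0},{"x":0,"y":0,"z":0,"rx":0,"ry":0,"rz":0}])

```text
time: 32.32
tool_pos: [0.4468, 0.2628, 0.1316]
ee_rot: [3.134, 0.001, -1.683]
wrist_force: [0.5, -0.4, -1.2]
width: 0.03
```

```bash
python3 go.py .4414 .2887 .06 -96.9
```

```text
t 32.32 pos [446.8 262.8 131.6] rot [ 1.7959e+02  6.0000e-02 -9.6430e+01] w 0.03 F [ 0.5 -0.4 -1.2]
rot vec tool deg [0.41 0.05 0.47]
shift in target axes mm [-25.1   8.4  71.6]
shift in tool axes mm [-25.1   7.7  71.7]
```

Call:
jog_arm(series=[{"x":-0.023,"y":0.007,"z":0.02,"rx":0.4,"ry":0,"rz":0.5},{"x":0,"y":0,"z":0.025,"rx":0,"ry":0,"rz":0},{"x":0,"y":0,"z":0.02,"rx":0,"ry":0,"rz":0},{"x":0,"y":0,"z":0,"rx":0,"ry":0,"rz":0}])

```text
time: 32.65
tool_pos: [0.4442, 0.2871, 0.0667]
ee_rot: [-3.136, 0.002, -1.691]
wrist_force: [-0.2, 1.0, -1.6]
width: 0.0297
```

```bash
python3 go.py .4414 .2887 .028 -96.9
```

```text
t 32.65 pos [444.2 287.1  66.7] rot [-1.7966e+02  1.3000e-01 -9.6870e+01] w 0.0297 F [-0.2  1.  -1.6]
rot vec tool deg [-0.34  0.13  0.03]
shift in target axes mm [-1.3  2.9 38.7]
shift in tool axes mm [-1.2  3.2 38.7]
```

Call:
jog_arm(series=[{"x":-0.0015,"y":0.003,"z":0.018,"rx":-0.3,"ry":0.1,"rz":0},{"x":0,"y":0.001,"z":0.018,"rx":-0.1,"ry":0,"rz":0},{"x":0,"y":0,"z":0.002,"rx":0,"ry":0,"rz":0},{"x":0,"y":0,"z":0,"rx":0,"ry":0,"rz":0}])

```text
time: 32.98
tool_pos: [0.443, 0.286, 0.0297]
ee_rot: [-3.141, -0.001, -1.694]
wrist_force: [0.7, -0.1, -1.0]
width: 0.0296
```

```bash
python3 go.py .4414 .2887 .019 -96.9; python3 - <<'E'
from h3 import *
from bench import cams
for n in('scene','top'):
    s=cams.snapshot(n);c=proj([[.441,.289,.02]],s)[0].astype(int);print(c)
    cv2.imwrite(f'pics/n{n}.png',cv2.resize(s['img'][c[1]-30:c[1]+30,c[0]-30:c[0]+30,::-1],None,fx=6.6,fy=6.6,interpolation=cv2.INTER_CUBIC))
cv2.imwrite('pics/n.png',np.hstack([cv2.imread(f'pics/n{n}.png') for n in('scene','top')]))
E
```

```text
t 32.98 pos [443.  286.   29.7] rot [-1.7997e+02 -3.0000e-02 -9.7090e+01] w 0.0296 F [ 0.7 -0.1 -1. ]
rot vec tool deg [-0.03 -0.03 -0.19]
shift in target axes mm [-2.5  1.9 10.7]
shift in tool axes mm [-2.5  1.9 10.7]
[456 215]
[189 215]
```

View pics/n.png

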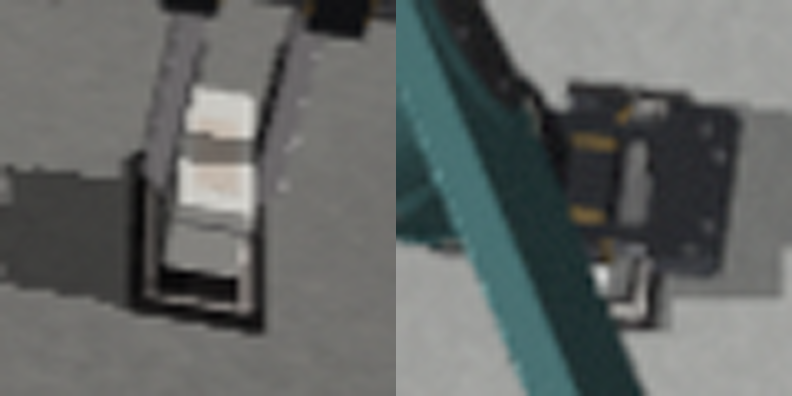

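Call:
jog_arm(series=[{"x":-0.0025,"y":0.002,"z":0.006,"rx":0,"ry":0,"rz":-0.2},{"x":0,"y":0,"z":0.002,"rx":0,"ry":0,"rz":0}])

```text
time: 33.25
tool_pos: [0.4442, 0.2898, 0.0255]
ee_rot: [-3.135, 0.004, -1.692]
wrist_force: [-0.4, -0.2, -0.4]
width: 0.0298
```

```bash
python3 go.py .4414 .2887 .0175 -96.9
```

```text
t 33.25 pos [444.2 289.8  25.5] rot [-179.61    0.21  -96.94] w 0.0298 F [-0.4 -0.2 -0.4]
rot vec tool deg [-0.39  0.21 -0.04]
shift in target axes mm [1.4 2.6 8. ]
shift in tool axes mm [1.4 2.7 7.9]
```

Call:
jog_arm(series=[{"x":0.0015,"y":0.003,"z":0.005,"rx":-0.4,"ry":0.2,"rz":0},{"x":0,"y":0,"z":0.002,"rx":0,"ry":0,"rz":0}])

```text
time: 33.42
tool_pos: [0.442, 0.2892, 0.0197]
ee_rot: [-3.139, 0.002, -1.692]
wrist_force: [-0.7, -0.3, -2.2]
width: 0.0298
```

```bash
python3 go.py .4414 .2887 .0175 -96.9
```

```text
t 33.42 pos [442.  289.2  19.7] rot [-1.7987e+02  1.0000e-01 -9.6920e+01] w 0.0298 F [-0.7 -0.3 -2.2]
rot vec tool deg [-0.13  0.1  -0.02]
shift in target axes mm [0.6 0.5 2.2]
shift in tool axes mm [0.6 0.5 2.2]
```

Call:
jog_arm(series=[{"x":0.0005,"y":0.0005,"z":0.002,"rx":-0.1,"ry":0.1,"rz":0},{"x":0,"y":0,"z":0.001,"rx":0,"ry":0,"rz":0}])

```text
time: 33.58
tool_pos: [0.4414, 0.2889, 0.017]
ee_rot: [-3.141, -0.0, -1.691]
wrist_force: [-2.9, -1.8, 5.5]
width: 0.0299
```

```bash
python3 go.py .4414 .2887 .0165 -96.9
```

```text
t 33.58 pos [441.4 288.9  17. ] rot [-179.97   -0.    -96.91] w 0.0299 F [-2.9 -1.8  5.5]
rot vec tool deg [-0.03 -0.   -0.01]
shift in target axes mm [ 0.2 -0.   0.5]
shift in tool axes mm [ 0.2 -0.   0.5]
```

In contact and on target; release, rise, then move aside toward y≈0 for a clear view.

Call:
jog_arm(series=[{"x":0,"y":0,"z":-0.0005,"rx":0,"ry":0,"rz":0},{"x":0,"y":0,"z":0,"rx":0,"ry":0,"rz":0},{"x":0,"y":0,"z":0,"rx":0,"ry":0,"rz":0},{"x":0,"y":0,"z":0,"rx":0,"ry":0,"rz":0},{"x":0,"y":0,"z":-0.02,"rx":0,"ry":0,"rz":0},{"x":0,"y":0,"z":-0.035,"rx":0,"ry":0,"rz":0},{"x":0,"y":0,"z":-0.04,"rx":0,"ry":0,"rz":0},{"x":0,"y":0,"z":-0.04,"rx":0,"ry":0,"rz":0},{"x":0,"y":0,"z":-0.03,"rx":0,"ry":0,"rz":0}], claw=1)

```text
time: 34.33
tool_pos: [0.436, 0.2862, 0.1781]
ee_rot: [3.124, -0.012, -1.691]
wrist_force: [0.6, 1.0, -0.2]
width: 0.0863
```

Call:
jog_arm(series=[{"x":0.038,"y":0.01,"z":0,"rx":0,"ry":0,"rz":0},{"x":0.038,"y":0.01,"z":0,"rx":0,"ry":0,"rz":0},{"x":0.038,"y":0.01,"z":0,"rx":0,"ry":0,"rz":0},{"x":0.038,"y":0.01,"z":0,"rx":0,"ry":0,"rz":0},{"x":0.038,"y":0.01,"z":0,"rx":0,"ry":0,"rz":0},{"x":0.038,"y":0.01,"z":0,"rx":0,"ry":0,"rz":0},{"x":0,"y":0,"z":0,"rx":0,"ry":0,"rz":0}])

```text
time: 34.92
tool_pos: [0.3535, 0.0628, 0.1918]
ee_rot: [-3.133, -0.003, -1.685]
wrist_force: [0.2, 0.9, 0.1]
width: 0.0935
```

```bash
python3 go.py .459 -.1487 .15 -64.5; python3 - <<'E'
from h4 import *
from bench import cams
s=cams.snapshot('top')
cv2.imwrite('pics/T5.png',cv2.resize(s['img'][110:300,150:490,::-1],None,fx=2.35,fy=2.35,interpolation=cv2.INTER_CUBIC))
print('wide',edgefit(s,(.4563,-.150,25.4),.084,.058,.038,dbg='pics/g1.png'))
print('narrow',edgefit(s,(.4406,.2888,-6.9),.084,.030,.038,dbg='pics/g2.png'))
for f in(lambda:flat(s,(341,208),.038,'white'),lambda:flat(s,(189,215),.038,'white',half=20)):
    try: print(f())
    except Exception as e: print(e)
cv2.imwrite('pics/g.png',np.hstack([cv2.imread('pics/g1.png'),cv2.imread('pics/g2.png')]))
print(flask_fit(s,(385,193,32,30),(.4425,-.307),z0=.02))
s=cams.snapshot('scene')
cv2.imwrite('pics/S5.png',cv2.resize(s['img'][140:290,150:490,::-1],None,fx=2.35,fy=2.35,interpolation=cv2.INTER_CUBIC))
print('wide',edgefit(s,(.4563,-.150,25.4),.084,.058,.038))
print('narrow',edgefit(s,(.4406,.2888,-6.9),.084,.030,.038))
E
```

```text
t 34.92 pos [353.5  62.8 191.8] rot [-1.7952e+02 -1.5000e-01 -9.6570e+01] w 0.0935 F [0.2 0.9 0.1]
rot vec tool deg [ -0.42  -0.28 -32.07]
shift in target axes mm [236.4  -4.2  41.8]
shift in tool axes mm [ 198.  -128.7   43.4]
wide [ 4.5795e+02 -1.5038e+02  2.5010e+01  3.9000e-01]
narrow [ 4.4284e+02  2.8873e+02 -7.0100e+00  3.0000e-01]
{'cen': array([ 456.8, -148.9]), 'rect': array([ 457. , -149.6]), 'size': array([59.7, 84. ]), 'pca': np.float64(25.7), 'rectyaw': 25.8, 'area': 4751}
{'cen': array([441.2, 289.5]), 'rect': array([441.6, 289.5]), 'size': array([29.2, 86.2]), 'pca': np.float64(173.1), 'rectyaw': 173.1, 'area': 2322}
(array([ 442.7, -306.9]), np.float64(0.272))
wide [ 4.5893e+02 -1.4880e+02  2.5190e+01  2.9000e-01]
narrow [ 4.4418e+02  2.8902e+02 -7.6100e+00  3.4000e-01]
```

View pics/T5.png

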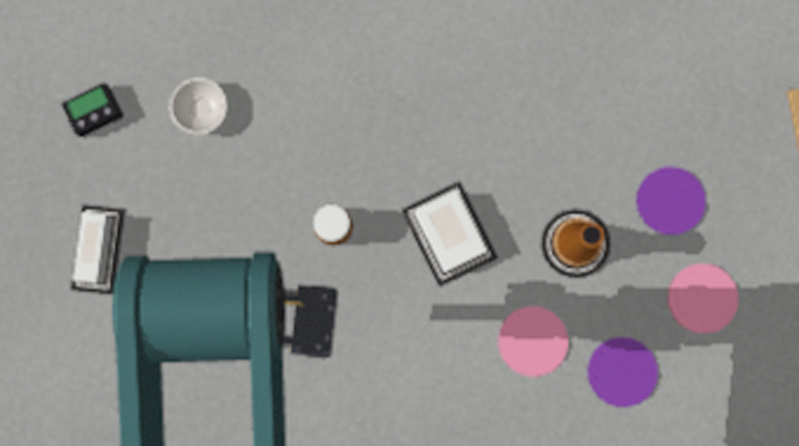

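View pics/g.png

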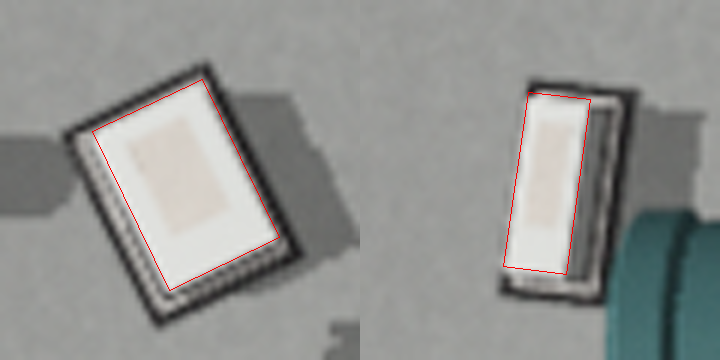

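View pics/S5.png

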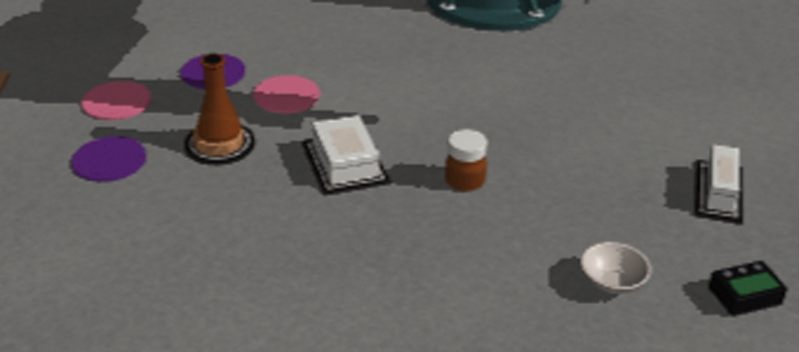

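```bash
python3 - <<'E'
from bench import ticket
print(ticket.close_job())
E
```

```text
the job is handed in; nothing more can be done
None
```

The bench is laid out and the job was handed in at about 35 s of the 117 s limit, gripper open and clear of everything.

I put the cork on the black round mat and re-gripped it once to shift it about 2.7 mm. The wide box went on its mat before that shift. The flask then went onto the cork and the narrow box onto its mat. I left the jar, dish and timer alone. In the last pictures they look as they did at the start, though I did not measure them.

| Thing | Last check (top camera) |
|---|---|
| Cork | about 0.7 mm from the mat centre, measured before the flask went on |
| Flask | upright, about 0.2 mm from the cork centre (rough fit, 27% outline mismatch) |
| Wide box | label up, 1 to 2 mm off centre, within about 0.5° of square |
| Narrow box | label up, 1 to 2 mm off centre, within about 0.5° of square |

Where the checks disagreed:
- **Boxes:** my two top-camera measurements differ by 1 to 1.5 mm on where the boxes sit. The scene camera puts both about 2 to 3 mm from centre along x and turns the narrow box about 0.7°. I could not tell a real offset from calibration error, so I left both boxes as they were.
- **Cork:** its scene-camera fit was poor, so I relied on the top camera for it.

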